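Load the drilling template and lock the clamp arm at its set mark

TASK

Lower the holed drilling template over the two locating pins of the jig until it lies flush on the base. Then take the black wing of the cam lever on the spring-returned clamp arm, slide the arm along its rail until its pointer lines up with the steel mark clip, and, holding it there, swing the lever fully closed (counter-clockwise seen from above). Finish while still gripping the wing with the arm at the mark, because the cam alone does not hold against the return spring; leave the other things on the table alone.

Things in the scene. Friction and masses are not known exactly. Their poses are not given: they have to be found in the camera images.
- jig: Fixed plywood board 130 (x) x 360 (y) x 15 mm; origin: centre of its underside, on the table; z up, y along the rail from clamp arm to pins. Place and yaw vary. Two steel pins (10 mm diameter, 25 mm tall above the board, top 8 mm tapered) stand at x = -40 and +40, y = +105 mm. A 30 mm wide rail lies on the -y half.
- seat (a point): Point on the top of the jig's board (15 mm above the table) midway between the two pins; axes as the jig's. The centre of the seated template's underside belongs here, its x axis along the jig's x axis (either way round).
- template: Loose drilling template, about 0.35 kg: aluminium plate 116 (x) x 90 (y) x 10 mm with two 12.5 mm through holes at x = -40 and +40 mm, y = 0; in its middle an upright wooden rib 50 mm long (x), 20 mm thick (y), top 52 mm above the underside. Origin: centre of the underside, z up. The same turned half round. Starts flat on the table left of the jig.
- clamp_arm: Steel arm sliding along jig y, from home (y = -115 mm in the jig) 112 mm towards the pins; a spring pulls it home with 2 to 4 N, so it runs back if let go. Origin: middle of its 50 x 60 mm carriage on the board's top; carriage 30 mm high. A tongue 36 mm wide reaches to y = +100 mm, 13 to 20 mm above the board; at the mark it lies 3 mm over a seated template's edge.
- pointer (a point): Tip of the small steel pointer on the robot's side of the clamp arm, at x = -41, y = 0, z = 3.5 mm in the arm's frame.
- mark_clip: Fixed small dark steel index clip, 22 x 10 x 5 mm, with a 3 mm wide bright tip towards the rail, on the jig's scale strip; origin at its middle on the board's top, axes as the jig's. Its length setting varies. The arm is at the mark when the pointer has the same y as this clip along the jig's y axis (80 to 105 mm from home).
- cam_lever (a joint): Angle in rad of the cam lever, which turns about a vertical pivot at the clamp arm's origin and rides along with the arm. 0: open, steel lever arm and wing lie along the jig's y axis, lever arm pointing to -y. It grows counter-clockwise seen from above to 1.2, the stop (closed). Friction 0.06 N m; it stays where it is left.
- lever_grip (a point): On the pivot, at the top of the lever's upright black wing, 91 mm above the table. The wing is 46 mm long (this point's y), 12 mm thick (x), 36 mm tall, on a steel disc of 38 mm diameter. Gripping it across its thickness holds lever and arm: moving the hand along the rail slides the arm, turning it about the pivot turns the lever.
- tape_1: Roll of masking tape, 96 mm across, 25 mm high, lying beyond the jig; not to be moved. Origin at the centre of its underside.
- sanding_block: Cork-coloured sanding block, 62 x 112 x 34 mm, beyond the template; not to be moved. Origin at the centre of its underside.
- screwdriver_a: Screwdriver with orange handle, 202 mm long, to the left; not to be moved. Origin at the centre of its underside.
Things that resemble listed ones, but are neither listed nor needed, are in the scene too. Of the things shaped like the template, the aluminium one is meant.

How it is judged:
By the outcome, as a careful person would: the job done as asked, in the order asked, and still so for the second after the job is handed in, while the arm keeps its last pose, push and grip.
It also fails if it takes over 61 s, if anything falls off the work surface, if the arm or the gripper's body presses on something with over 40 N, if the wrist force passes 120 N, or if a joint passes its speed limit or range.

ROBOT

A 6-joint arm with a two-finger parallel gripper is mounted at the origin on a cart in front of the work surface, level with it; the furniture and walls round the work are solid. World frame = base frame: x ahead of the robot, y to its left, z up, the work surface at z = 0. Lengths are in m, angles in rad, forces in N, time in s.
With the tool pointing down it reaches from about 0.35 to 0.775 m from the base axis. Payload 5.5 kg.
Tool frame: the origin (TCP) lies at the very end of the fingers, on their centre line; the grasp point (between the pads) lies hold_point_z behind it (hold_point_z is the distance from the TCP to the grasp point, in m); x points along the fingers, y is the direction in which the jaws open and shut, and the axes are right-handed (so a half turn about x gives the same grasp; the last joint's range is limited). The gripper opens to 85 mm and grips with 20 to 120 N. Pads are 22 mm wide; open, the fingers measure 114 mm over their backs; the gripper's body (76 mm by 85 mm) begins 54 mm behind the grasp point. The pads swing forward as they close: fully open they stand 13 mm farther back than shut.
Start: joints at [0.971, 0.313, 0.046, 1.304, 0, 1.431], TCP at [0.255, 0.515, 0.231] pointing down, gripper open.
Joint ranges: [-2.76, 2.76], [-0.86, 1.69], [-1.03, 1.26], [-2.2, 2.34], [-1.47, 1.5], [-3.14, 3.14]. Speed limits (rad/s): [2.57, 2.57, 3.14, 3.14, 3.14, 3.14].

INTERFACE

Orientations are given as a unit quaternion [w, x, y, z].
In Python, from workcell import * gives the robot as it stands. The module is installed in compiled form; this text tells all that it offers.
- The arm moves only by the tool step_arm, never from a script. Its argument "targets" is a list of rows, each a list of 3 entries, a list of its own where there are three numbers: the turn, a rotation vector about the tool's x, y, z in degrees, then the shift along the tool's x, y, z in cm, then the finger opening in cm, from 0 to 8.54. A call has exactly 10 rows; each row shifts and turns the commanded pose from where the row before left it, along the tool's axes as they then stand; what a row does not reach is not made up. A row lasts 1/10 s, in which the tool goes at most 50 mm and 8.59 degrees, less where a joint would pass 70% of its speed; a pose out of reach is approached as far as the arm can. A call with a gripper value outside its range is refused whole. The fingers move at their own pace and stop on an object; "force" is the grip in N (left out, the last holds). Time passes only in rows, so rows that do not move let the fingers close, or fill a call up. It gives the time, the measured TCP pose, the force and the opening at its end, in the units of the state.
- get_state(): the state, without advancing time (a new reading comes with each control period).
- read_camera(name): name is "side" or "top"; returns the picture (384x512x3 uint8, red, green, blue); there is no depth.
- camera_model(name): a dict with "fx", "fy", "cx", "cy" (pixels), "dist_coeffs" ([k1, k2, p1, p2, k3] as OpenCV has them; the pictures are not rectified), "xyz" and "rotation" of the camera in the world. Camera axes: x right, y down, z forward; pixel columns grow to the right and rows downward; lengths in m; the calibration is good to about 2 mm. A picture is of the moment at which its call begins. camera_model takes no time and is no camera call.
- hand_in(): hands the job in, once; it reports no verdict.
Trained networks look in the newest picture that a camera, given by its name, has taken for a name from the list of things; names that differ only in an ending like _2 or _b are one class to them, and where a whole thing is asked for, a point or a joint stands for the part that bears it (a point fixed in the world has none). Each returns a list of dicts, best first, with "p" (0 to 1); they miss things now and then, are a little off and sometimes report something else, mostly with a low value. They report only what shows in the picture. A call takes as long as a camera call. They do not tell look-alikes from the thing itself.
- find_in(camera, label): "extent" ([left, top, width, height] in pixels, round what is visible of it).
- silhouettes(camera, label): "mask" (384x512 bool, what is visible of it) and "extent" ([left, top, width, height] in pixels, round what is visible of it).
The state is a dict: "clock": time; "joint_pos": joint angles; "qvel": joint speeds; "tau": joint torques, N m; "tcp_pos": TCP position; "orientation": TCP orientation; "wrist_force": force on the tool from outside, world axes, zero at the start; "ft_torque": the same for the moment, N m; "finger_gap": finger opening in m.
Only numpy, scipy, OpenCV 4.12 (cv2) and the standard library are available. Lean on these libraries where they do the work, as an engineer would, in place of code of your own. Each camera call takes 0.05 s, during which the arm holds its last target.

## Working session

There is one attempt and no reset: what is moved stays moved. The work goes in short steps, Python scripts to look and compute and a tool call to move; the robot and the scene stay as the last step left them, time stands still between calls to the robot, and variables do not carry over. Pictures are saved under pics/ and viewed, and the job is handed in when it is done.

Besides the shell and the picture viewer there is one more tool, called after ">>>" as name(argument=value, ...), one argument or row to a line, values as JSON. step_arm: Moves the arm, as the interface text tells. Its arguments: {"type":"object","properties":{"targets":{"type":"array","items":{"type":"array"}},"force":{"type":"number"}},"required":["targets"]}

```bash
mkdir -p pics
python3 - <<'E'
from workcell import *
import cv2
s=get_state()
for k,v in s.items(): print(k,v)
for c in ("side","top"):
    m=camera_model(c); print(c,m)
    im=read_camera(c); cv2.imwrite(f"pics/{c}0.png",cv2.resize(im[:,:,::-1],(800,600),interpolation=cv2.INTER_CUBIC)); cv2.imwrite(f"pics/raw_{c}0.png",im[:,:,::-1])
E
```

```text
clock 0.0
joint_pos [ 9.71364954e-01  3.13987577e-01  4.49838322e-02  1.30359126e+00
 -1.68361580e-05  1.43122444e+00]
qvel [-2.25781868e-06  4.81256153e-04  3.18788240e-04 -1.67741296e-03
 -8.80592859e-04 -1.64258267e-03]
tau [-2.52114049e-03 -4.80631399e+01  2.98531365e+01  1.95416354e-02
 -2.95587870e-04 -1.23830213e-05]
tcp_pos [0.25490849 0.51484522 0.23041814]
orientation [ 0.68827304  0.16056085  0.68872127 -0.16175117]
wrist_force [-0.15067535  0.21102146  0.38364102]
ft_torque [ 0.01406117 -0.05408734 -0.03547475]
finger_gap 0.08579821562082848
side {'fx': 489.6244681567894, 'fy': 489.6244681567894, 'cx': 257.35437273204025, 'cy': 186.11867851441534, 'dist_coeffs': array([-0.10405849,  0.        ,  0.        ,  0.        ,  0.        ]), 'xyz': array([0.57961037, 1.34929761, 0.75860435]), 'rotation': array([ 1.05271017e-02, -3.95425674e-04,  8.61133979e-01, -5.08268920e-01])}
top {'fx': 382.2134876532431, 'fy': 382.2134876532431, 'cx': 259.75103477995833, 'cy': 191.32043083413186, 'dist_coeffs': array([0.0435834, 0.       , 0.       , 0.       , 0.       ]), 'xyz': array([0.45024415, 0.11520048, 1.11893878]), 'rotation': array([-0.04409549,  0.70910622, -0.70183937,  0.05143406])}
```

View pics/top0.png

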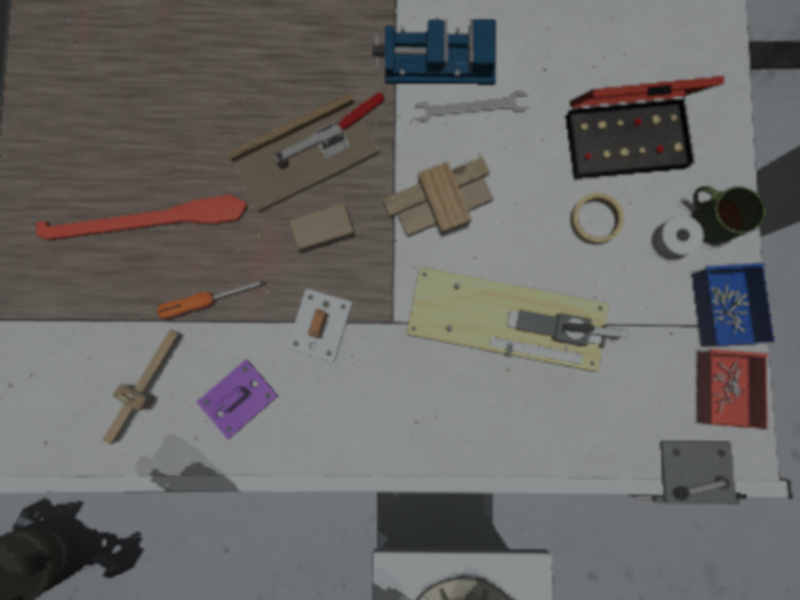

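View pics/side0.png

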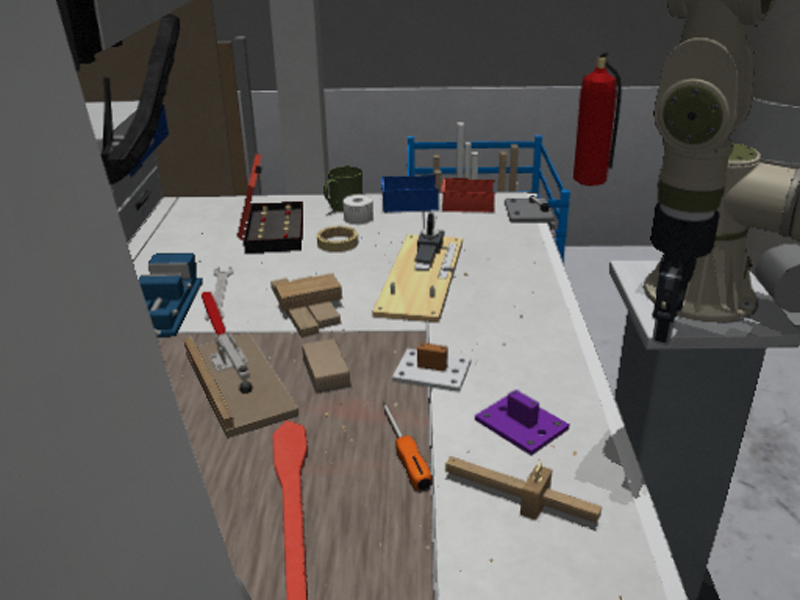

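The top view shows the aluminium template at about (320,325), the jig from (410,270) to (605,370) with its pins at (457,286) and (449,328), and the lever at about (577,328). The purple plate is the look-alike. Next I'll zoom in.

```bash
cat > h.py <<'E'
import numpy as np, cv2, json
from scipy.spatial.transform import Rotation as R
from workcell import *
def cam(c):
    m=camera_model(c); K=np.array([[m['fx'],0,m['cx']],[0,m['fy'],m['cy']],[0,0,1]]); q=np.array(m['rotation'])
    Rm=R.from_quat([q[1],q[2],q[3],q[0]]).as_matrix(); return K,np.array(m['dist_coeffs']),np.array(m['xyz']),Rm
def proj(c,P):
    K,d,t,Rm=cam(c); P=np.atleast_2d(P).astype(float); pc=(P-t)@Rm
    rv=np.zeros(3); return cv2.projectPoints(pc.reshape(-1,1,3),rv,rv,K,d)[0].reshape(-1,2)
def unproj(c,uv,z):
    K,d,t,Rm=cam(c); uv=np.atleast_2d(uv).astype(float)
    n=cv2.undistortPoints(uv.reshape(-1,1,2),K,d).reshape(-1,2)
    r=np.c_[n,np.ones(len(n))]@Rm.T; s=(z-t[2])/r[:,2]; return t+r*s[:,None]
def crop(im,x0,y0,w,h,s,name):
    a=cv2.resize(im[y0:y0+h,x0:x0+w],(w*s,h*s),interpolation=cv2.INTER_CUBIC); cv2.imwrite(name,a)
def snap(c,name):
    im=read_camera(c)[:,:,::-1].copy(); cv2.imwrite(name,im); return im
def tool():
    s=get_state(); q=s['orientation']; return np.array(s['tcp_pos']),R.from_quat([q[1],q[2],q[3],q[0]]).as_matrix(),s
E
python3 - <<'E'
from h import *
t=cv2.imread('pics/raw_top0.png'); s=cv2.imread('pics/raw_side0.png')
crop(t,255,165,140,80,5,'pics/jig_t.png'); crop(t,175,175,60,60,10,'pics/tpl_t.png')
crop(s,230,130,75,80,7,'pics/jig_s.png'); crop(s,245,210,64,46,10,'pics/tpl_s.png')
p,M,_=tool(); print(M)
for c in('side','top'): print(proj(c,[p]))
E
```

```text
[[-9.88862320e-04  4.43766985e-01  8.96141666e-01]
 [-1.38158800e-03  8.96140642e-01 -4.43768003e-01]
 [-9.99998557e-01 -1.67692403e-03 -2.73056573e-04]]
[[426.80304784 213.63407756]]
[[ 71.8632425  332.41452347]]
```

View pics/jig_t.png

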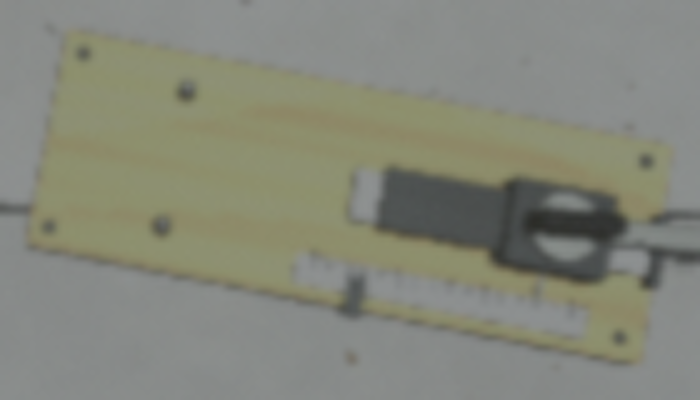

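View pics/tpl_t.png

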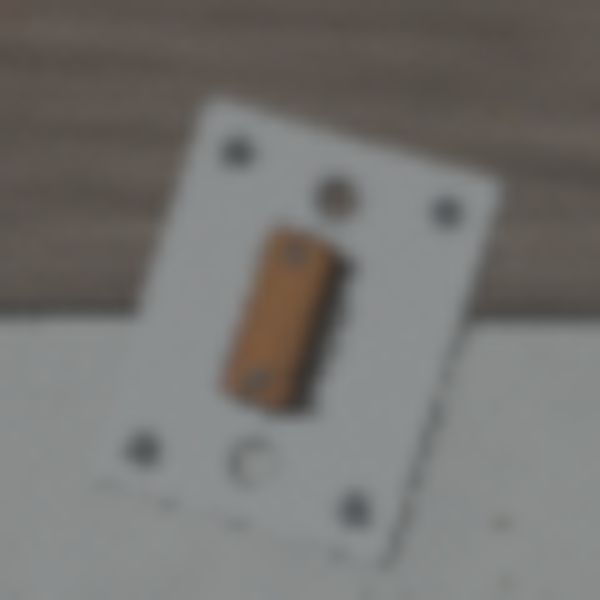

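View pics/jig_s.png

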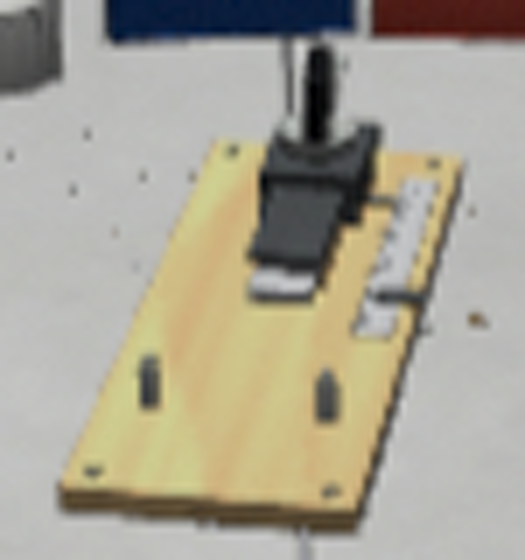

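View pics/tpl_s.png

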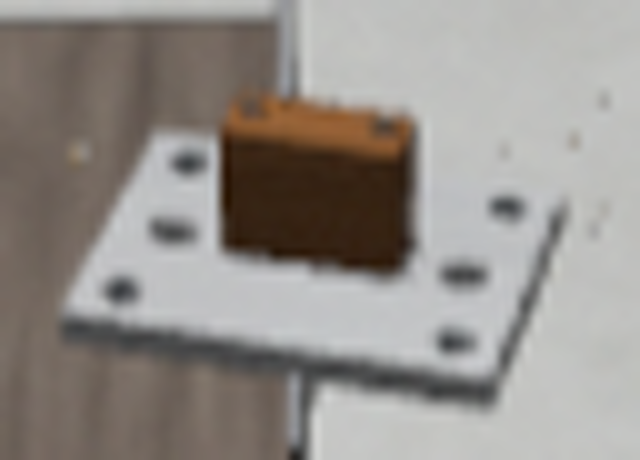

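The crops show the jig's corners, pins and clip in both views, as well as the template's corners, holes and rib. Next I'll fit poses to these points and compare the two cameras.

```bash
cat > fit.py <<'E'
from h import *
from scipy.optimize import least_squares
def up(pts,x0,y0,s): return (np.array(pts,float)+.5)/s-.5+[x0,y0]
def T(p,L):
    c,s=np.cos(p[2]),np.sin(p[2]); L=np.array(L,float)
    return np.c_[p[0]+c*L[:,0]-s*L[:,1],p[1]+s*L[:,0]+c*L[:,1],L[:,2]]
def fit(obs,p0):
    f=lambda p:np.concatenate([(proj(c,T(p,L))-uv).ravel() for c,L,uv in obs])
    r=least_squares(f,p0); return r.x,r.fun.reshape(-1,2)
E
python3 - <<'E'
from fit import *
np.set_printoptions(precision=4,suppress=True)
jt=('top',[[.065,.18,.015],[.065,-.18,.015],[-.065,-.18,.015],[-.065,.18,.015],[.04,.105,.04],[-.04,.105,.04]],up([[66,30],[672,147],[638,362],[30,246],[186,90],[161,226]],255,165,5))
js=('side',[[.065,.18,.015],[.065,-.18,.015],[-.065,-.18,.015],[-.065,.18,.015],[.04,.105,.04],[-.04,.105,.04],[.04,.105,.015],[-.04,.105,.015]],up([[62,487],[218,143],[462,160],[362,515],[150,356],[327,371],[150,407],[327,422]],230,130,7))
for o in([jt],[js],[jt,js]):
    x,r=fit(o,[.5,0,0]); print('jig',x,np.degrees(x[2]));print(r.round(2).tolist())
J=x
tt=('top',[[.058,.045,.01],[.058,-.045,.01],[-.058,-.045,.01],[-.058,.045,.01],[.04,0,.01],[-.04,0,.01]],up([[212,97],[502,182],[388,568],[97,483],[337,197],[254,461]],175,175,10))
ts=('side',[[.058,.045,.01],[.058,-.045,.01],[-.058,-.045,.01],[-.058,.045,.01],[.04,0,.01],[-.04,0,.01]],up([[64,318],[155,130],[563,203],[494,383],[172,230],[464,274]],245,210,10))
for o in([tt],[ts],[tt,ts]):
    x,r=fit(o,[.4,.3,0]); print('tpl',x,np.degrees(x[2]));print(r.round(2).tolist())
c=unproj('top',up([[352,293],[540,290]],255,165,5),.020); print('clip',c)
def inv(p,w):
    c,s=np.cos(p[2]),np.sin(p[2]);d=w[:,:2]-p[:2]; return np.c_[c*d[:,0]+s*d[:,1],-s*d[:,0]+c*d[:,1]]
print(inv(J,c)); c2=unproj('side',up([[400,297],[375,200]],230,130,7),.020); print(inv(J,c2))
np.save('jig.npy',J);np.save('tpl.npy',x)
# lever wing top centre top cam at z=.091
print('lever',T(J,[[0,-.115,.091]]),proj('top',T(J,[[0,-.115,.091]])),up([[572,222]],255,165,5))
print(silhouettes('top','mark_clip')[0]['extent'],[ (d['extent'],d['p']) for d in find_in('side','mark_clip')],find_in('top','template'))
E
```

```text
jig [ 0.5663 -0.0837 -0.1782] -10.211609618077754
[[-0.19, 0.0], [0.24, -0.52], [0.64, 0.69], [-1.26, 0.23], [0.25, -0.34], [0.3, -0.13]]
jig [ 0.5689 -0.0833 -0.1807] -10.354776192076985
[[-0.37, 0.08], [-0.39, -0.32], [0.32, -0.41], [-0.38, -0.33], [0.05, 0.4], [0.27, 0.21], [0.25, 0.16], [0.26, 0.02]]
jig [ 0.5676 -0.0836 -0.1803] -10.332465513098896
[[-0.14, -0.57], [0.22, -0.85], [0.53, 0.34], [-1.3, -0.37], [0.26, -0.88], [0.25, -0.7], [0.08, 0.02], [-0.07, -0.36], [0.65, -0.46], [0.07, -0.4], [0.48, 0.34], [0.69, 0.15], [0.66, 0.1], [0.68, -0.04]]
tpl [ 0.5518  0.2646 -0.2661] -15.246463031325801
[[-0.31, 0.13], [0.24, -0.03], [0.17, -0.23], [-0.7, -0.24], [0.18, 0.17], [0.42, 0.19]]
tpl [ 0.5544  0.2649 -0.2751] -15.763253610757246
[[-0.25, -0.18], [0.14, 0.49], [0.19, -0.85], [-0.2, 0.04], [0.21, 0.27], [-0.07, 0.23]]
tpl [ 0.5532  0.2647 -0.2697] -15.45277012037441
[[-0.24, -0.38], [0.28, -0.44], [0.07, -0.69], [-0.76, -0.81], [0.21, -0.3], [0.36, -0.31], [0.26, -0.16], [0.46, 0.49], [0.56, -0.98], [0.39, -0.07], [0.64, 0.26], [0.4, 0.14]]
clip [[ 0.5095 -0.0837  0.02  ]
 [ 0.5125 -0.1914  0.02  ]]
[[-0.0571 -0.0105]
 [-0.0349 -0.116 ]]
[[-0.0544 -0.0094]
 [-0.0275 -0.1117]]
lever [[ 0.547  -0.1967  0.091 ]] [[371.5517 208.4001]] [[369. 209.]]Traceback (most recent call last):
  File "<stdin>", line 19, in <module>
IndexError: list index out of range
```

```bash
cat >> fit.py <<'E'
def go(xyz,zyaw_deg=None):
    """print shift (tool axes, cm) and turn about tool x (deg) needed from measured pose"""
    p,M,s=tool(); d=M.T@(np.array(xyz)-p)*100
    yaw=np.degrees(np.arctan2(M[1,2],M[0,2]))
    print('t',round(s['clock'],2),'tcp',p.round(4),'zyaw',yaw.round(2),'shift cm',d.round(2),'turn x',None if zyaw_deg is None else round(-(zyaw_deg-yaw),2),'gap',round(s['finger_gap'],4),'F',np.round(s['wrist_force'],1))
    # tilt correction so that tool x -> down
    r=R.from_matrix(M); tgt=np.array([0,0,-1.]); v=M.T@np.cross(M[:,0],tgt); print(' tilt fix (tool, deg)',np.degrees(v).round(2))
E
python3 - <<'E'
from fit import *
import workcell; print([n for n in dir(workcell) if n[0]!='_'])
go([.553,.265,.15],-15.45)
for c in('top','side'):
  for l in('mark_clip','template','lever_grip','jig'):
    print(c,l,[(d['extent'],round(d['p'],2)) for d in find_in(c,l)][:3])
E
```

```text
['MotionError', 'camera_model', 'find_in', 'get_state', 'hand_in', 'hold_point_z', 'read_camera', 'silhouettes']
t 0.15 tcp [0.255  0.515  0.2306] zyaw -26.35 shift cm [ 8.07 -9.16 37.8 ] turn x -10.9 gap 0.0853 F [ 0.   0.4 -0.2]
 tilt fix (tool, deg) [ 0.   -0.01  0.08]
top mark_clip []
top template [([125.1, 231.7, 54.0, 50.2], 0.95), ([367.5, 119.7, 31.5, 38.1], 0.68)]
top lever_grip [([361.1, 205.5, 39.5, 12.2], 0.5)]
top jig [([261.0, 170.8, 140.2, 66.9], 0.85), ([183.4, 183.7, 42.2, 46.2], 0.52)]
side mark_clip [([191.9, 218.7, 32.0, 34.4], 0.63)]
side template [([254.7, 219.3, 48.2, 29.4], 0.95), ([302.5, 248.5, 62.2, 41.9], 0.9)]
side lever_grip [([270.7, 138.8, 7.0, 15.5], 0.69)]
side jig [([239.7, 139.9, 56.1, 67.5], 0.59)]
```

>>> step_arm(
  targets=[
    [[0,0,0],[0,-0.4,1.8],8.5],
    [[0,0,0],[0.5,-0.9,3.8],8.5],
    [[0,0,0],[0.8,-1.05,4.3],8.5],
    [[0,0,0],[1.0,-1.05,4.3],8.5],
    [[0,0,0],[1.0,-1.05,4.3],8.5],
    [[0,0,0],[1.0,-1.05,4.3],8.5],
    [[0,0,0],[1.0,-1.05,4.3],8.5],
    [[0,0,0],[1.0,-1.05,4.3],8.5],
    [[0,0,0],[1.0,-1.0,4.0],8.5],
    [[0,0,0],[0.7,-0.6,2.4],8.5],
  ],
)

```text
clock: 1.55
tcp_pos: [0.5553, 0.2627, 0.1505]
orientation: [0.688, 0.162, 0.688, -0.162]
wrist_force: [-0.2, -0.3, 0.3]
finger_gap: 0.0844
```

>>> step_arm(
  targets=[
    [[-3.6,0,0],[0,0,0],8.5],
    [[-3.6,0,0],[0,0,0],8.5],
    [[-3.7,0,0],[0,0,0],8.5],
    [[0,0,0],[1,0,0],8.5],
    [[0,0,0],[1,0,0],8.5],
    [[0,0,0],[1,0,0],8.5],
    [[0,0,0],[1,0,0],8.5],
    [[0,0,0],[1,0,0],8.5],
    [[0,0,0],[0.5,0,0],8.5],
    [[0,0,0],[0,0,0],8.5],
  ],
)

```text
clock: 2.55
tcp_pos: [0.5524, 0.265, 0.0951]
orientation: [0.7, 0.095, 0.701, -0.095]
wrist_force: [-0.5, -0.9, -0.3]
finger_gap: 0.0848
```

Run:
```python
from fit import *
import workcell; print(workcell.hold_point_z)
go([.553,.265,.022],-15.45)
t=snap('top','pics/t1.png');s=snap('side','pics/s1.png')
crop(t,150,140,120,120,6,'pics/t1c.png');crop(s,220,130,120,130,5,'pics/s1c.png')
p=tool()[0]; print(proj('top',[p]),proj('side',[p]))
```

```text
0.0187
t 2.55 tcp [0.5524 0.265  0.0951] zyaw -15.45 shift cm [7.31 0.03 0.07] turn x 0.0 gap 0.0848 F [-0.5 -0.9 -0.3]
 tilt fix (tool, deg) [-0.   -0.09  0.06]
[[199.95151413 204.03625394]] [[276.82159097 207.50861411]]
```

View pics/t1c.png

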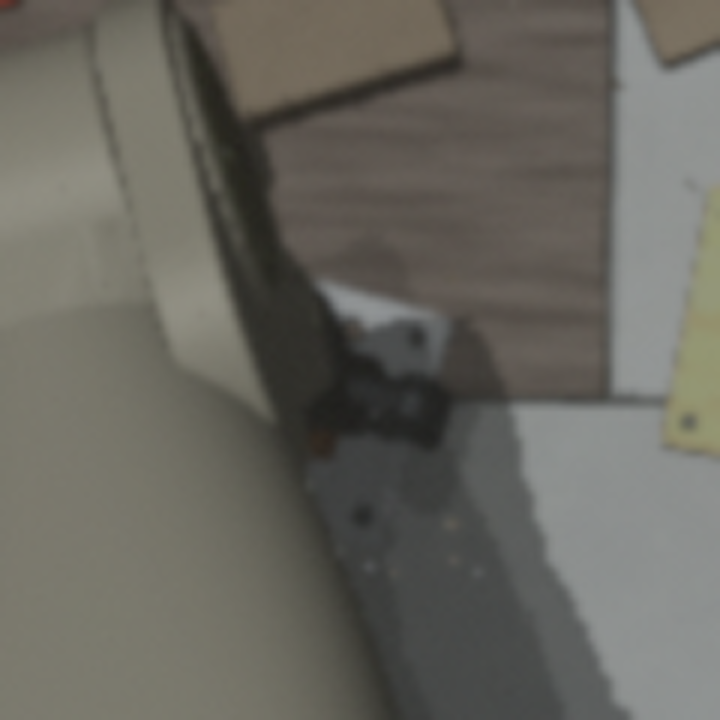

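View pics/s1c.png

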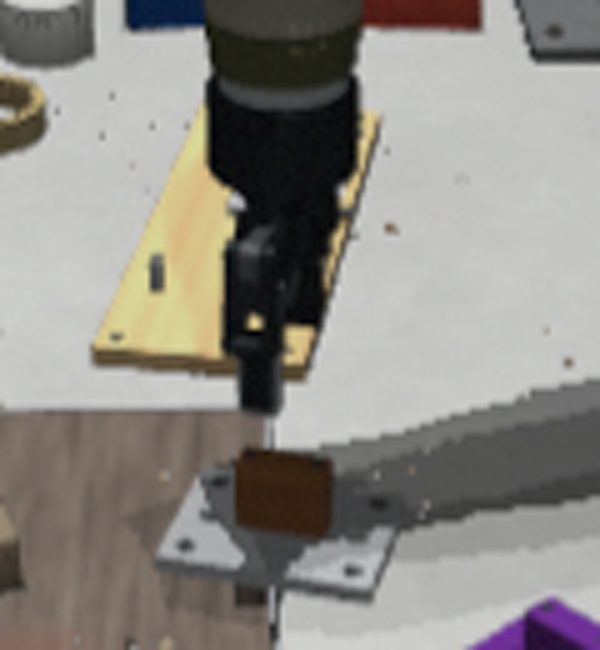

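The side view shows the near fingertip at crop (260,410) above the rib, whose centre is at x≈285. I'll check the projection of the fingertip against this.

Run:
```python
from fit import *
p,M,_=tool()
for b in(0.0,.008,.013):
  print(b,((proj('side',[p+M[:,1]*.050-M[:,0]*b])-[220,130])*5+2).round(1))
  for w in (-.011,.011): print('  edges',((proj('side',[p+M[:,1]*.057-M[:,0]*b+M[:,2]*w])-[220,130])*5+2).round(1))
x=np.load('tpl.npy')
print(((proj('side',T(x,[[0.025,.01,.052],[-.025,.01,.052]]))-[220,130])*5+2).round(1))
```

```text
0.0 [[261.8 439.9]]
  edges [[279.6 450.2]]
  edges [[236.9 444.2]]
0.008 [[261.7 426.4]]
  edges [[279.6 436.7]]
  edges [[236.8 430.7]]
0.013 [[261.7 417.9]]
  edges [[279.6 428.1]]
  edges [[236.7 422.2]]
[[235.3 464.5]
 [327.8 477.6]]
```

>>> step_arm(
  targets=[
    [[0,0,0],[0.7,0,0],8.5],
    [[0,0,0],[1,0,0],8.5],
    [[0,0,0],[1,0,0],8.5],
    [[0,0,0],[1,0,0],8.5],
    [[0,0,0],[1,0,0],8.5],
    [[0,0,0],[1,0,0],8.5],
    [[0,0,0],[1,0,0],8.5],
    [[0,0,0],[0.6,0,0],8.5],
    [[0,0,0],[0.3,0,0],8.5],
    [[0,0,0],[0,0,0],5],
  ],
  force=60,
)

```text
clock: 3.65
tcp_pos: [0.5529, 0.2651, 0.0199]
orientation: [0.7, 0.095, 0.701, -0.095]
wrist_force: [0.2, 0.8, 0.3]
finger_gap: 0.0728
```

>>> step_arm(
  targets=[
    [[0,0,0],[0,0,0],1],
    [[0,0,0],[0,0,0],1],
    [[0,0,0],[0,0,0],1],
    [[0,0,0],[0,0,0],1],
    [[0,0,0],[0,0,0],1],
    [[0,0,0],[0,0,0],1],
    [[0,0,0],[0,0,0],1],
    [[0,0,0],[0,0,0],1],
    [[0,0,0],[0,0,0],1],
    [[0,0,0],[0,0,0],1],
  ],
)

```text
clock: 4.65
tcp_pos: [0.5535, 0.2652, 0.021]
orientation: [0.701, 0.095, 0.7, -0.095]
wrist_force: [-1.7, -0.8, 5.3]
finger_gap: 0.0193
```

Run:
```python
from fit import *
go([.553,.265,.022],-15.45)
s=snap('side','pics/s2.png')
crop(s,235,150,80,100,8,'pics/s2c.png')
```

```text
t 4.65 tcp [0.5535 0.2652 0.021 ] zyaw -15.45 shift cm [-0.1  -0.03 -0.05] turn x 0.0 gap 0.0193 F [-1.7 -0.8  5.3]
 tilt fix (tool, deg) [ 0.    0.06 -0.03]
```

View pics/s2c.png

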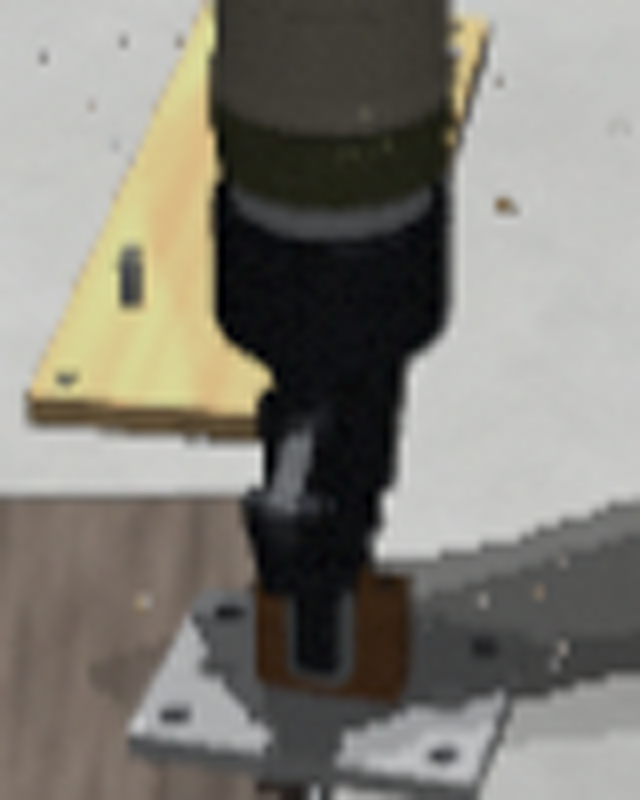

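The rib is gripped: the gap is 19.3 mm and the near finger is roughly 3 mm off the rib's centre. Next I'll lift and work out the move to the seat.

>>> step_arm(
  targets=[
    [[0,0,0],[-0.3,0,0],1],
    [[0,0,0],[-0.6,0,0],1],
    [[0,0,0],[-1,0,0],1],
    [[0,0,0],[-1,0,0],1],
    [[0,0,0],[-1,0,0],1],
    [[0,0,0],[-1,0,0],1],
    [[0,0,0],[-0.8,0,0],1],
    [[0,0,0],[-0.5,0,0],1],
    [[0,0,0],[-0.3,0,0],1],
    [[0,0,0],[0,0,0],1],
  ],
)

```text
clock: 5.7
tcp_pos: [0.5533, 0.2652, 0.0857]
orientation: [0.701, 0.095, 0.701, -0.095]
wrist_force: [-0.6, -0.3, -3.3]
finger_gap: 0.0196
```

Run:
```python
from fit import *
J=np.load('jig.npy'); x=np.load('tpl.npy')
seat=T(J,[[0,.105,.015]])[0]; print('seat',seat)
p0=np.array([.5535,.2652,.021]); c,s=np.cos(x[2]),np.sin(x[2]); off=np.array([[c,s],[-s,c]])@(p0[:2]-x[:2]); print('tcp in tpl',off)
c,s=np.cos(J[2]),np.sin(J[2]); tgt=seat[:2]+np.array([[c,-s],[s,c]])@off
print('target tcp',tgt); go([*tgt,.081],-10.33)
s=snap('side','pics/s3.png'); crop(s,235,150,80,100,8,'pics/s3c.png')
```

```text
seat [0.58645002 0.01969054 0.015     ]
tcp in tpl [0.00015001 0.00056754]
target tcp [0.58669939 0.02022197]
t 5.7 tcp [0.5533 0.2652 0.0857] zyaw -15.45 shift cm [  0.46 -22.72   9.75] turn x -5.12 gap 0.0196 F [-0.6 -0.3 -3.3]
 tilt fix (tool, deg) [-0.    0.03 -0.02]
```

View pics/s3c.png

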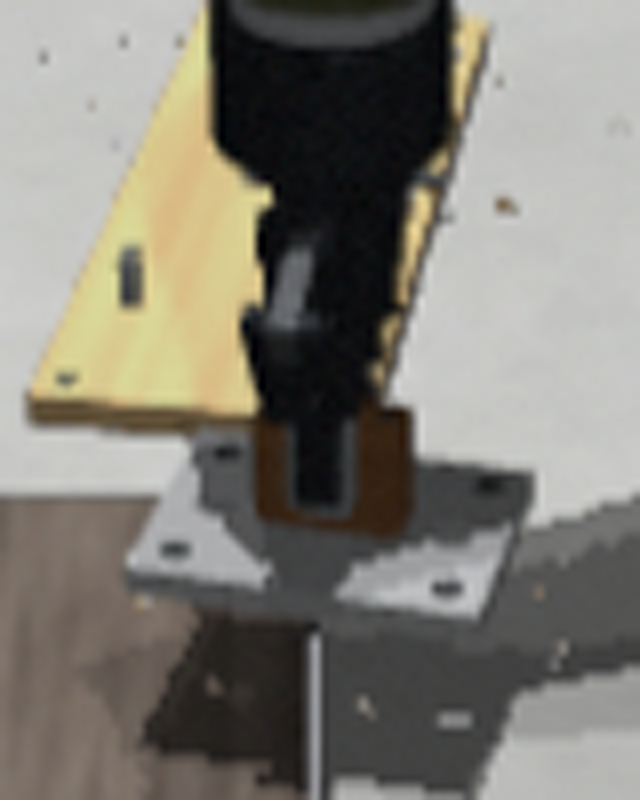

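The template is lifted and hanging level. Now I'll carry it over the seat.

>>> step_arm(
  targets=[
    [[0,0,0],[0,-1.0,0.4],1],
    [[0,0,0],[0,-2.4,1.0],1],
    [[0,0,0],[0,-3.2,1.4],1],
    [[0,0,0],[0,-3.5,1.5],1],
    [[0,0,0],[0,-3.5,1.5],1],
    [[0,0,0],[0,-3.5,1.5],1],
    [[0,0,0],[0,-2.8,1.2],1],
    [[0,0,0],[0,-1.8,0.8],1],
    [[0,0,0],[0,-0.7,0.3],1],
    [[0,0,0],[0,-0.3,0.15],1],
  ],
)

```text
clock: 6.75
tcp_pos: [0.5863, 0.0193, 0.0849]
orientation: [0.7, 0.096, 0.701, -0.096]
wrist_force: [-0.8, -0.0, -3.3]
finger_gap: 0.0189
```

>>> step_arm(
  targets=[
    [[-1,0,0],[0,0,0],1],
    [[-2,0,0],[0,0,0],1],
    [[-1.5,0,0],[0,0,0],1],
    [[-0.6,0,0],[0,0,0],1],
    [[0,0,0],[0,0,0],1],
    [[0,0,0],[0,0,0],1],
    [[0,0,0],[0,0,0],1],
    [[0,0,0],[0,0,0],1],
    [[0,0,0],[0,0,0],1],
    [[0,0,0],[0,0,0],1],
  ],
)

```text
clock: 7.75
tcp_pos: [0.5866, 0.0203, 0.0853]
orientation: [0.704, 0.064, 0.704, -0.064]
wrist_force: [1.4, -0.4, -2.9]
finger_gap: 0.0189
```

Run:
```python
from fit import *
go([.5867,.0202,.076],-10.33)
s=snap('side','pics/s4.png'); crop(s,225,130,80,75,10,'pics/s4c.png')
s=snap('top','pics/t4.png'); crop(s,240,150,120,100,6,'pics/t4c.png')
```

```text
t 7.75 tcp [0.5866 0.0203 0.0853] zyaw -10.35 shift cm [ 0.93 -0.01  0.01] turn x -0.02 gap 0.0189 F [ 1.4 -0.4 -2.9]
 tilt fix (tool, deg) [ 0.  0. -0.]
```

View pics/s4c.png

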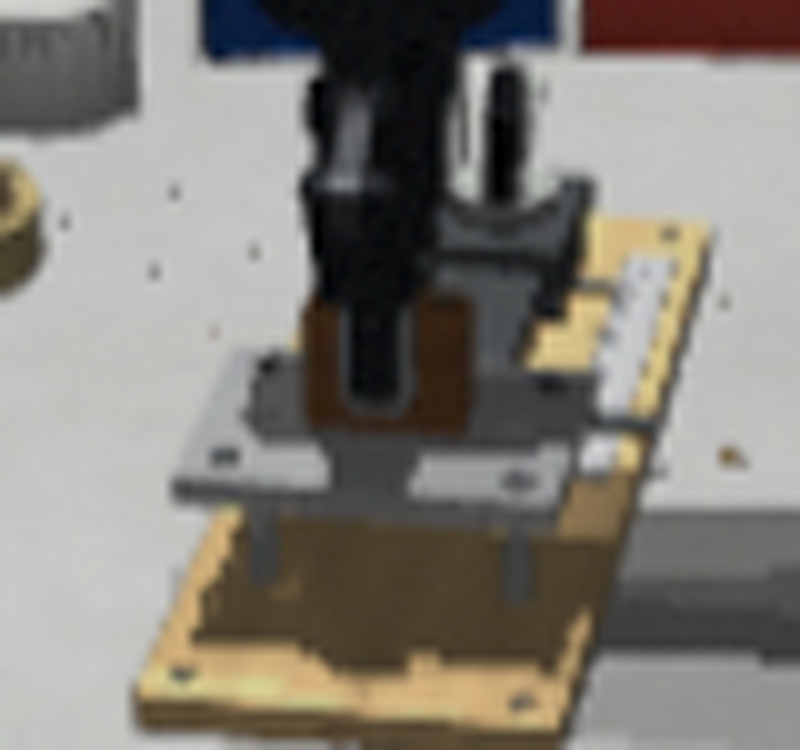

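View pics/t4c.png

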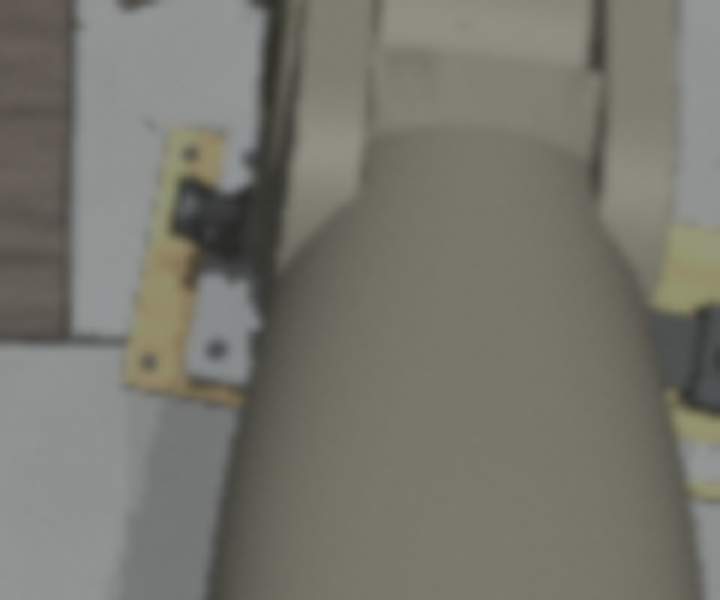

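The side view shows the template level above the pins. The pins show at crop x≈264 and 518, below its front screw holes at (225,455) and (518,480). I'll fit both poses with this camera alone and compare them.

Run:
```python
from fit import *
np.set_printoptions(precision=4,suppress=True)
def inv(p,w):
    c,s=np.cos(p[2]),np.sin(p[2]);d=w[:,:2]-p[:2]; return np.c_[c*d[:,0]+s*d[:,1],-s*d[:,0]+c*d[:,1]]
ts=[0.5544,0.2649,-.2751]; tt=[.5518,.2646,-.2661]
print(inv(ts,unproj('side',up([[121,290],[188,162],[507,207],[455,341]],245,210,10),.01)))
print(inv(tt,unproj('top',up([[238,152],[447,212],[355,510],[143,450]],175,175,10),.01)))
# now
zt=.0853-.021+.010
obs=up([[225,455],[518,480],[172,484],[562,510]],225,130,10)
L=np.array([[.047,.034],[-.047,.034],[.058,.045],[-.058,.045]])
w=unproj('side',obs,zt); print(w)
yaw=np.radians(-10.35); c,s=np.cos(yaw),np.sin(yaw)
print('tpl centre each',w[:,:2]-(L@np.array([[c,s],[-s,c]])))
# pins
pb=unproj('side',up([[264,583],[518,602]],225,130,10),.015); print('pins base',pb, 'mid',pb.mean(0), 'yaw',np.degrees(np.arctan2(*(pb[0]-pb[1])[[1,0]])))
```

```text
[[ 0.0462  0.0295]
 [ 0.0458 -0.0341]
 [-0.0441 -0.035 ]
 [-0.0445  0.0292]]
[[ 0.0451  0.0322]
 [ 0.0449 -0.0314]
 [-0.0454 -0.0308]
 [-0.0455  0.033 ]]
[[0.6378 0.0396 0.0743]
 [0.5498 0.0576 0.0743]
 [0.6531 0.0579 0.0743]
 [0.5372 0.0768 0.0743]]
tpl centre each [[0.5854 0.0146]
 [0.5899 0.0157]
 [0.5879 0.024 ]
 [0.5862 0.0221]]
pins base [[0.628  0.0127 0.015 ]
 [0.549  0.0264 0.015 ]] mid [0.5885 0.0196 0.015 ] yaw -9.84798332091933
```

Both cameras agree on the displacement to within about 0.5 mm. I'll descend in stages and watch the wrist force.

>>> step_arm(
  targets=[
    [[0,0,0],[0.3,-0.02,0],1],
    [[0,0,0],[0.5,0,0],1],
    [[0,0,0],[0.5,0,0],1],
    [[0,0,0],[0.5,0,0],1],
    [[0,0,0],[0.3,0,0],1],
    [[0,0,0],[0.2,0,0],1],
    [[0,0,0],[0.2,0,0],1],
    [[0,0,0],[0.1,0,0],1],
    [[0,0,0],[0,0,0],1],
    [[0,0,0],[0,0,0],1],
  ],
)

```text
clock: 8.85
tcp_pos: [0.5868, 0.0202, 0.0595]
orientation: [0.704, 0.064, 0.704, -0.064]
wrist_force: [-0.4, -0.3, -2.7]
finger_gap: 0.0192
```

Run:
```python
from fit import *
go([.5866,.0201,.036],-10.33); print(tool()[2]['ft_torque'])
s=snap('side','pics/s5.png'); crop(s,225,130,80,75,10,'pics/s5c.png')
```

```text
t 8.85 tcp [0.5868 0.0202 0.0595] zyaw -10.34 shift cm [ 2.35 -0.01 -0.02] turn x -0.01 gap 0.0192 F [-0.4 -0.3 -2.7]
 tilt fix (tool, deg) [-0.    0.02 -0.01]
[-0.01229392  0.00349612 -0.03930941]
```

View pics/s5c.png

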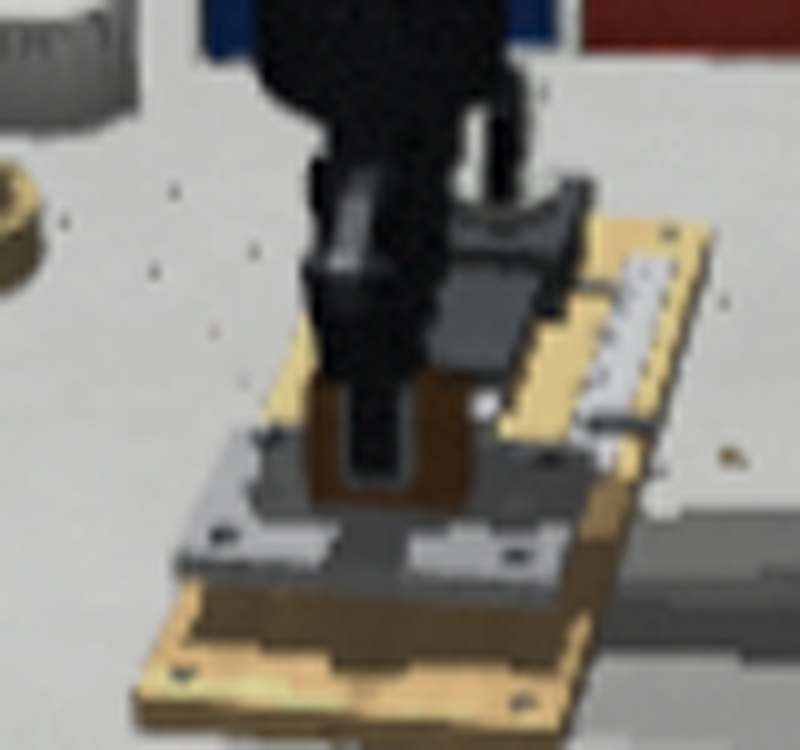

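>>> step_arm(
  targets=[
    [[0,0,0],[0.1,0,0],1],
    [[0,0,0],[0.1,0,0],1],
    [[0,0,0],[0.1,0,0],1],
    [[0,0,0],[0.1,0,0],1],
    [[0,0,0],[0.1,0,0],1],
    [[0,0,0],[0.1,0,0],1],
    [[0,0,0],[0.1,0,0],1],
    [[0,0,0],[0,0,0],1],
    [[0,0,0],[0,0,0],1],
    [[0,0,0],[0,0,0],1],
  ],
)

```text
clock: 9.9
tcp_pos: [0.5871, 0.0194, 0.0525]
orientation: [0.705, 0.063, 0.704, -0.064]
wrist_force: [1.1, -5.6, -1.4]
finger_gap: 0.0195
```

The template is past the taper, but the pins push it by 5.6 N towards -y. I'll comply with that and continue down.

>>> step_arm(
  targets=[
    [[0,0,0],[0,-0.05,0],1],
    [[0,0,0],[0,-0.03,0],1],
    [[0,0,0],[0.1,0,0],1],
    [[0,0,0],[0.1,0,0],1],
    [[0,0,0],[0.1,0,0],1],
    [[0,0,0],[0.1,0,0],1],
    [[0,0,0],[0.1,0,0],1],
    [[0,0,0],[0.1,0,0],1],
    [[0,0,0],[0,0,0],1],
    [[0,0,0],[0,0,0],1],
  ],
)

```text
clock: 10.9
tcp_pos: [0.5868, 0.019, 0.0463]
orientation: [0.704, 0.064, 0.704, -0.064]
wrist_force: [1.1, -4.6, -1.7]
finger_gap: 0.0192
```

>>> step_arm(
  targets=[
    [[0,0,0],[0,-0.05,0],1],
    [[0,0,0],[0.1,0,0],1],
    [[0,0,0],[0.1,0,0],1],
    [[0,0,0],[0.1,0,0],1],
    [[0,0,0],[0.1,0,0],1],
    [[0,0,0],[0.1,0,0],1],
    [[0,0,0],[0.1,0,0],1],
    [[0,0,0],[0.1,0,0],1],
    [[0,0,0],[0.1,0,0],1],
    [[0,0,0],[0,0,0],1],
  ],
)

```text
clock: 11.9
tcp_pos: [0.5864, 0.0188, 0.0381]
orientation: [0.704, 0.064, 0.704, -0.064]
wrist_force: [1.8, -5.0, -1.3]
finger_gap: 0.0189
```

>>> step_arm(
  targets=[
    [[0,0,0],[0,-0.05,0],1],
    [[0,0,0],[0.05,0,0],1],
    [[0,0,0],[0.05,0,0],1],
    [[0,0,0],[0.05,0,0],1],
    [[0,0,0],[0.05,0,0],1],
    [[0,0,0],[0.05,0,0],1],
    [[0,0,0],[0.05,0,0],1],
    [[0,0,0],[0,0,0],1],
    [[0,0,0],[0,0,0],1],
    [[0,0,0],[0,0,0],1],
  ],
)

```text
clock: 12.9
tcp_pos: [0.5863, 0.0186, 0.036]
orientation: [0.704, 0.064, 0.704, -0.064]
wrist_force: [-0.6, -2.5, 5.5]
finger_gap: 0.0193
```

Run:
```python
from fit import *
go([.5866,.0201,.036],-10.33); print(tool()[2]['ft_torque'])
s=snap('side','pics/s6.png'); crop(s,225,130,80,75,10,'pics/s6c.png')
```

```text
t 12.9 tcp [0.5863 0.0186 0.036 ] zyaw -10.34 shift cm [-0.    0.15  0.  ] turn x -0.01 gap 0.0193 F [-0.6 -2.5  5.5]
 tilt fix (tool, deg) [ 0.    0.02 -0.02]
[-0.44238043  0.07162758 -0.05561103]
```

View pics/s6c.png

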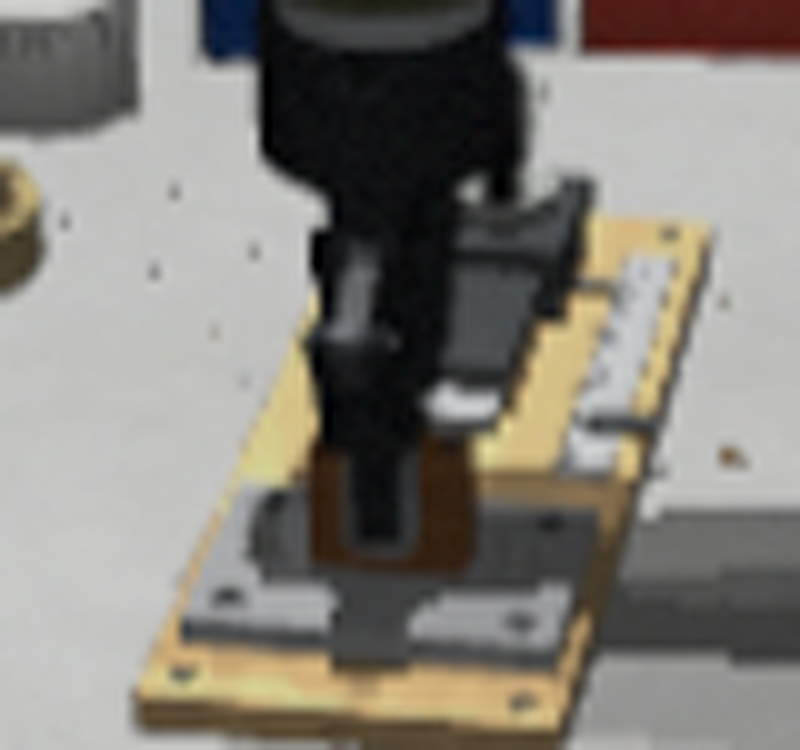

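The template is flush: tcp z fell by the expected amount and there is about 8 N of contact. I'll nudge it to take off the side load, then release and lift.

>>> step_arm(
  targets=[
    [[0,0,0],[-0.05,-0.04,0],1],
    [[0,0,0],[0,-0.04,0],1],
    [[0,0,0],[0,0,0],1],
    [[0,0,0],[0,0,0],3],
    [[0,0,0],[0,0,0],5],
    [[0,0,0],[0,0,0],6],
    [[0,0,0],[0,0,0],6],
    [[0,0,0],[0,0,0],6],
    [[0,0,0],[-0.3,0,0],6],
    [[0,0,0],[-0.6,0,0],6],
  ],
)

```text
clock: 13.95
tcp_pos: [0.5857, 0.0176, 0.0447]
orientation: [0.704, 0.064, 0.705, -0.064]
wrist_force: [-0.2, -0.2, 0.2]
finger_gap: 0.06
```

>>> step_arm(
  targets=[
    [[0,0,0],[-1,0,0],6],
    [[0,0,0],[-1.5,0,0],6],
    [[0,0,0],[-2,0,0],6],
    [[0,0,0],[-2,0,0],6],
    [[0,0,0],[-2,0,0],6],
    [[0,0,0],[-2,0,0],6],
    [[0,0,0],[-1.5,0,0],6],
    [[0,0,0],[-0.5,0,0],6],
    [[0,0,0],[0,0,0],6],
    [[0,0,0],[0,0,0],6],
  ],
)

```text
clock: 14.95
tcp_pos: [0.5858, 0.0177, 0.1694]
orientation: [0.704, 0.064, 0.704, -0.064]
wrist_force: [0.6, -0.2, 0.2]
finger_gap: 0.0599
```

Run:
```python
from fit import *
J=np.load('jig.npy'); L=T(J,[[0,-.115,.091]])[0]; print(L)
go([L[0],L[1],.17],-100.33)
s=snap('side','pics/s7.png'); crop(s,225,130,80,75,10,'pics/s7c.png')
```

```text
[ 0.54699089 -0.19674184  0.091     ]
t 14.95 tcp [0.5858 0.0177 0.1694] zyaw -10.34 shift cm [ -0.06 -21.79   0.03] turn x 89.99 gap 0.0599 F [ 0.6 -0.2  0.2]
 tilt fix (tool, deg) [ 0.   -0.04 -0.  ]
```

View pics/s7c.png

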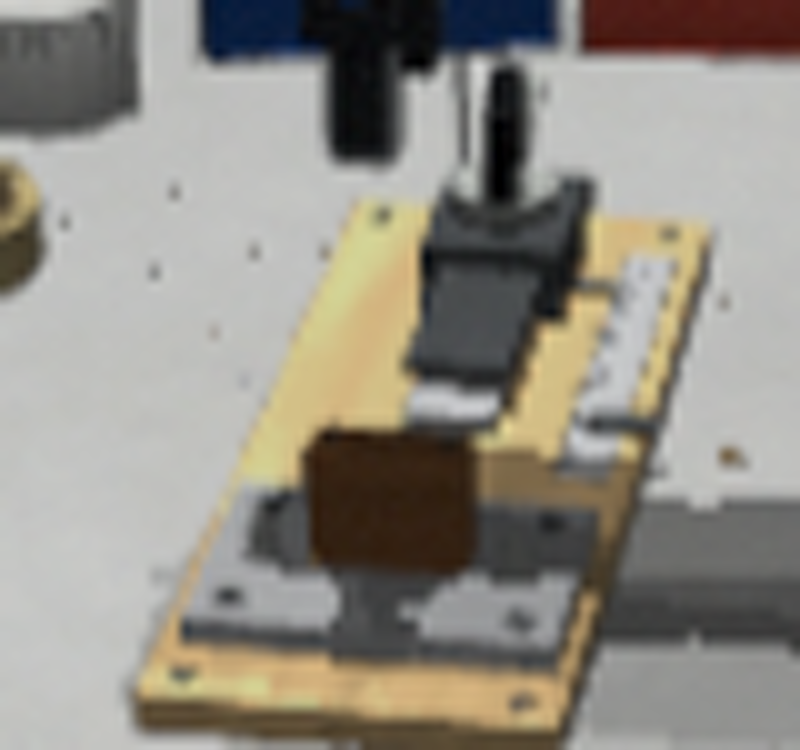

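The side view shows the template flush on the base with the clamp arm clear of it. Next I'll move over the lever.

>>> step_arm(
  targets=[
    [[0,0,0],[0,-1.0,0],6],
    [[0,0,0],[0,-2.5,0],6],
    [[0,0,0],[0,-3.2,0],6],
    [[0,0,0],[0,-3.5,0],6],
    [[0,0,0],[0,-3.5,0],6],
    [[0,0,0],[0,-3.5,0],6],
    [[0,0,0],[0,-2.6,0],6],
    [[0,0,0],[0,-1.5,0],6],
    [[0,0,0],[0,-0.6,0],6],
    [[6,0,0],[0,0,0],6],
  ],
)

```text
clock: 16.0
tcp_pos: [0.5464, -0.1983, 0.1693]
orientation: [0.699, 0.102, 0.7, -0.101]
wrist_force: [0.2, -0.3, 0.5]
finger_gap: 0.0599
```

>>> step_arm(
  targets=[
    [[8.5,0,0],[0,0,0],6],
    [[8.5,0,0],[0,0,0],6],
    [[8.5,0,0],[0,0,0],6],
    [[8.5,0,0],[0,0,0],6],
    [[8.5,0,0],[0,0,0],6],
    [[8.5,0,0],[0,0,0],6],
    [[8.5,0,0],[0,0,0],6],
    [[8.5,0,0],[0,0,0],6],
    [[8.5,0,0],[0,0,0],6],
    [[7.5,0,0],[0,0,0],6],
  ],
)

```text
clock: 17.0
tcp_pos: [0.5469, -0.1966, 0.1695]
orientation: [0.451, 0.544, 0.452, -0.544]
wrist_force: [0.4, -0.7, -0.2]
finger_gap: 0.0601
```

Run:
```python
from fit import *
go([.5468,-.1975,.115],-100.33)
s=snap('side','pics/s8.png'); crop(s,235,95,70,80,9,'pics/s8c.png')
s=snap('top','pics/t8.png'); crop(s,310,150,110,100,7,'pics/t8c.png')
```

```text
t 17.0 tcp [ 0.5469 -0.1966  0.1695] zyaw -100.58 shift cm [5.45 0.01 0.09] turn x -0.25 gap 0.0601 F [ 0.4 -0.7 -0.2]
 tilt fix (tool, deg) [ 0.   -0.04  0.03]
```

View pics/s8c.png

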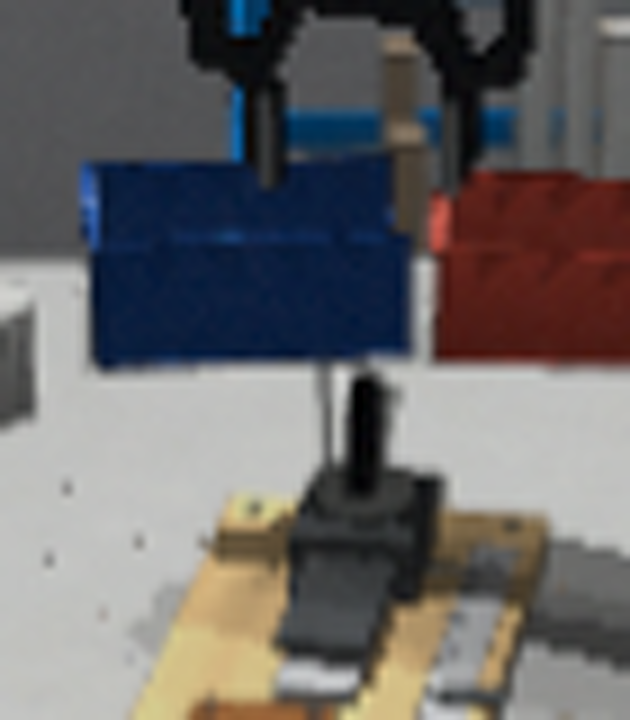

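View pics/t8c.png

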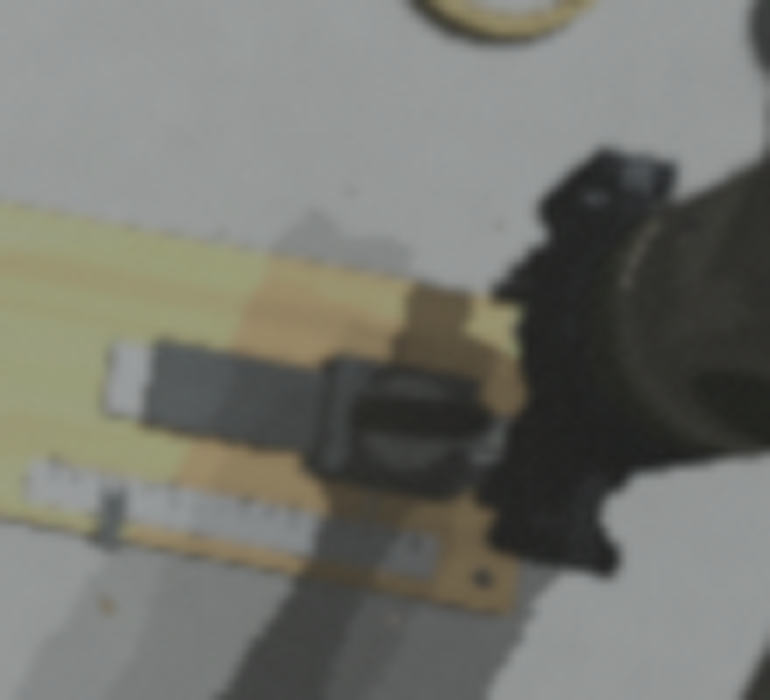

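Run:
```python
from fit import *
J=np.load('jig.npy')
f=lambda c,P,o,s:((proj(c,T(J,P))-o)*s+s/2-.5).round(0).tolist()
print(f('top',[[0,-.138,.091],[0,-.092,.091],[0,-.092,.057],[-.02,-.015,.025]],[310,150],7))
print(f('side',[[0,-.115,.091],[0,-.092,.091]],[235,95],9))
p=tool()[0];print((proj('side',[p+[0,0,.01]])-[235,95])*9)
```

```text
[[493.0, 423.0], [375.0, 400.0], [351.0, 409.0], [136.0, 428.0]]
[[368.0, 395.0], [359.0, 419.0]]
[[364.41551824 171.99163371]]
```

The predicted wing position matches the picture to within about 1–2 mm. Now I'll descend and grip it.

>>> step_arm(
  targets=[
    [[-0.25,0,0],[0.7,0,0.1],6],
    [[0,0,0],[1.2,0,0],6],
    [[0,0,0],[1.4,0,0],6],
    [[0,0,0],[1.4,0,0],6],
    [[0,0,0],[1.4,0,0],6],
    [[0,0,0],[1.4,0,0],6],
    [[0,0,0],[1.3,0,0],6],
    [[0,0,0],[1.0,0,0],6],
    [[0,0,0],[0.5,0,0],6],
    [[0,0,0],[0.2,0,0],6],
  ],
)

```text
clock: 18.1
tcp_pos: [0.5463, -0.1986, 0.064]
orientation: [-0.454, -0.542, -0.454, 0.542]
wrist_force: [-0.8, 0.4, -0.3]
finger_gap: 0.0598
```

>>> step_arm(
  targets=[
    [[0,0,0],[0,0,0],4],
    [[0,0,0],[0,0,0],2],
    [[0,0,0],[0,0,0],0.4],
    [[0,0,0],[0,0,0],0.4],
    [[0,0,0],[0,0,0],0.4],
    [[0,0,0],[0,0,0],0.4],
    [[0,0,0],[0,0,0],0.4],
    [[0,0,0],[0,0,0],0.4],
    [[0,0,0],[0,0,0],0.4],
    [[0,0,0],[0,0,0],0.4],
  ],
  force=80,
)

```text
clock: 19.1
tcp_pos: [0.5463, -0.1987, 0.0656]
orientation: [-0.454, -0.542, -0.454, 0.542]
wrist_force: [-3.6, 1.3, 6.9]
finger_gap: 0.0105
```

Run:
```python
from fit import *
J=np.load('jig.npy'); g=T(J,[[0,-.010,.064]])[0]
go(g,-100.33)
s=snap('side','pics/s9.png'); crop(s,235,95,70,80,9,'pics/s9c.png')
```

```text
t 19.1 tcp [ 0.5463 -0.1987  0.0656] zyaw -100.1 shift cm [  0.16   0.08 -10.7 ] turn x 0.23 gap 0.0105 F [-3.6  1.3  6.9]
 tilt fix (tool, deg) [-0.    0.01  0.01]
```

View pics/s9c.png

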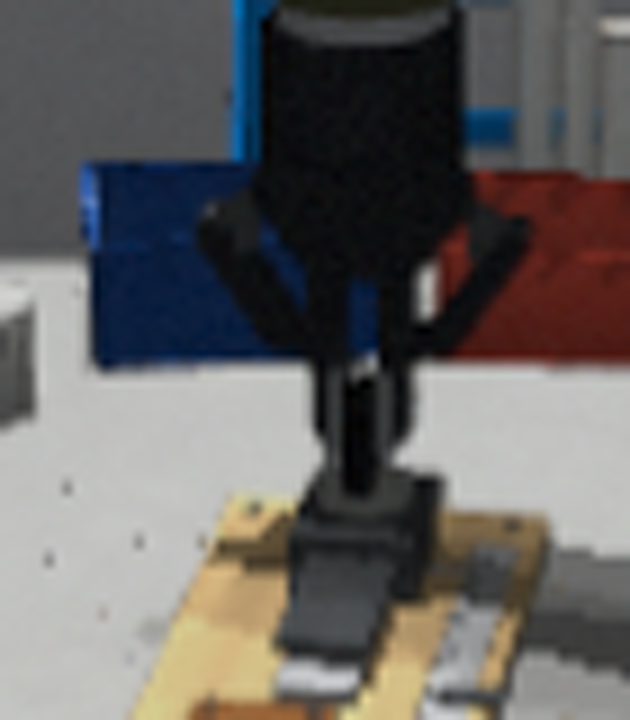

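The wing is gripped (gap 10.5 mm). Now I'll slide along the rail and stop a little short, then look.

>>> step_arm(
  targets=[
    [[0,0,0],[-0.1,0,-0.3],0.4],
    [[0,0,0],[0,0,-0.8],0.4],
    [[0,0,0],[0,0,-1.2],0.4],
    [[0,0,0],[0,0,-1.4],0.4],
    [[0,0,0],[0,0,-1.5],0.4],
    [[0,0,0],[0,0,-1.5],0.4],
    [[0,0,0],[0,0,-1.2],0.4],
    [[0,0,0],[0,0,-1.0],0.4],
    [[0,0,0],[0,0,-0.7],0.4],
    [[0,0,0],[0,0,-0.3],0.4],
  ],
)

```text
clock: 20.15
tcp_pos: [0.5644, -0.1006, 0.0657]
orientation: [0.454, 0.542, 0.454, -0.542]
wrist_force: [0.7, -4.2, -4.5]
finger_gap: 0.0103
```

Run:
```python
from fit import *
J=np.load('jig.npy'); g=T(J,[[0,-.010,.064]])[0]
go(g,-100.33); print(tool()[2]['ft_torque'])
s=snap('side','pics/s10.png'); crop(s,240,115,65,75,10,'pics/s10c.png')
s=snap('top','pics/t10.png'); crop(s,260,160,130,90,6,'pics/t10c.png')
```

```text
t 20.15 tcp [ 0.5644 -0.1006  0.0657] zyaw -100.05 shift cm [ 0.17  0.02 -0.73] turn x 0.28 gap 0.0103 F [ 0.7 -4.2 -4.5]
 tilt fix (tool, deg) [ 0.   -0.   -0.02]
[-1.06933453 -0.05347955 -0.03244399]
```

View pics/s10c.png

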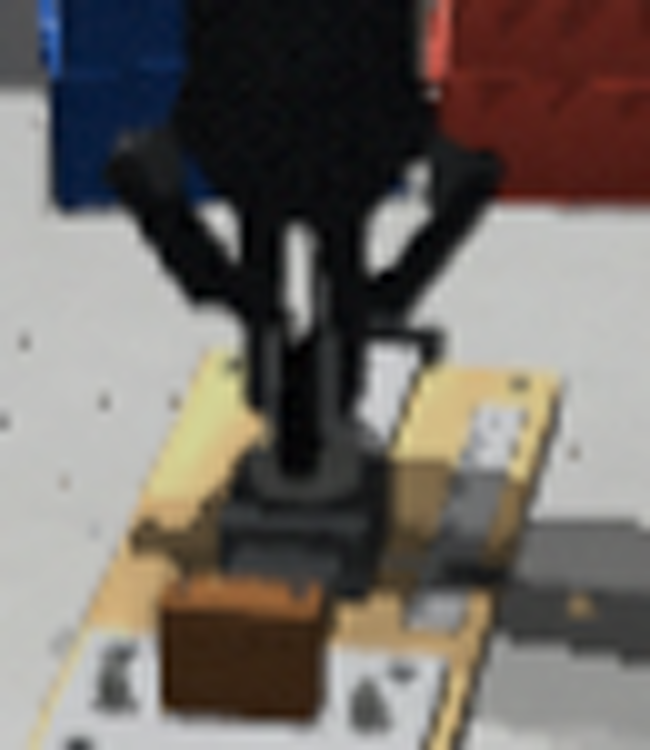

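View pics/t10c.png

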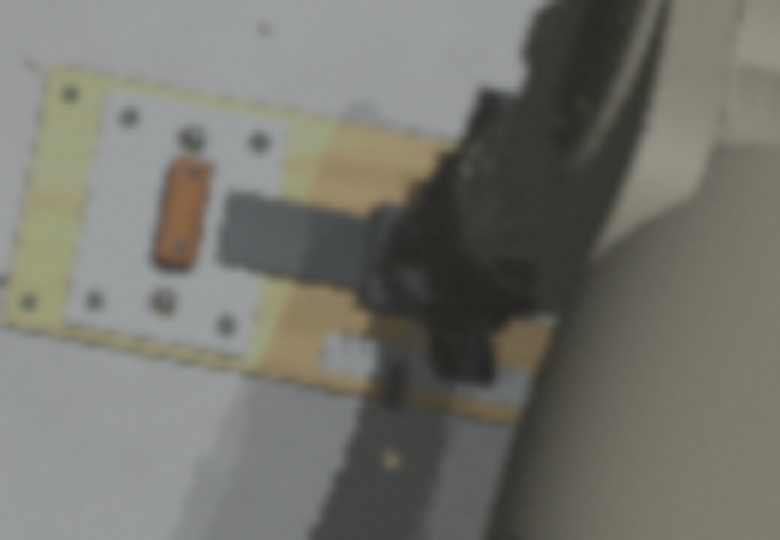

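The template sits over both pins, with the tongue above its edge. Travel so far is about 100 mm. Next I'll measure the clip and pointer more precisely, with contrast-enhanced views of the current state and of the first picture.

Run:
```python
from fit import *
def enh(f,x0,y0,w,h,s,g,name):
    im=cv2.imread(f)[y0:y0+h,x0:x0+w].astype(float)*g; im=np.clip(im,0,255).astype(np.uint8)
    cv2.imwrite(name,cv2.resize(im,(w*s,h*s),interpolation=cv2.INTER_CUBIC))
enh('pics/t10.png',300,205,50,30,15,2.5,'pics/e1.png')
enh('pics/s10.png',270,160,30,24,25,2.5,'pics/e2.png')
enh('pics/raw_top0.png',310,208,80,34,10,1.6,'pics/e3.png')
```

```text
(no output)
```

View pics/e1.png

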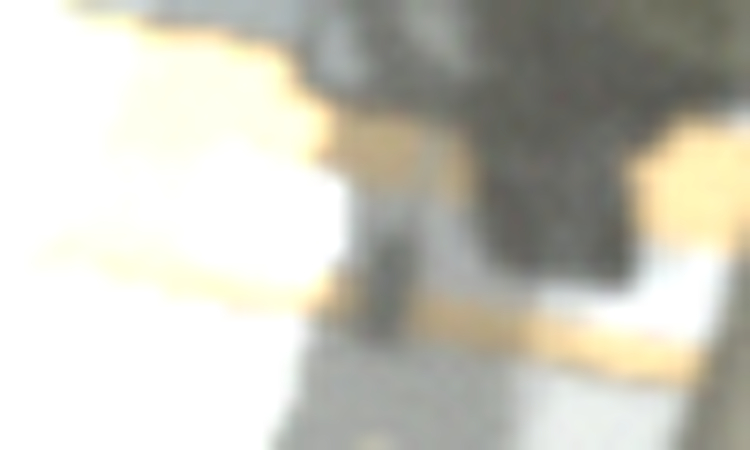

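View pics/e2.png

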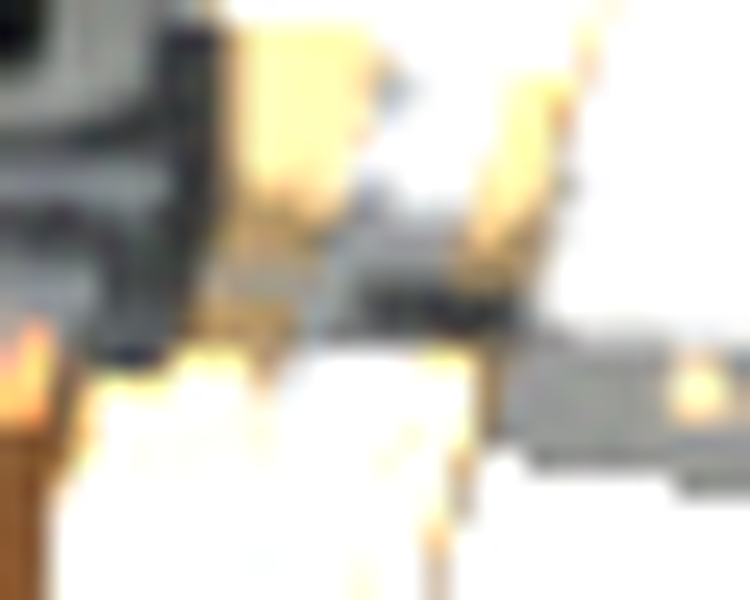

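View pics/e3.png

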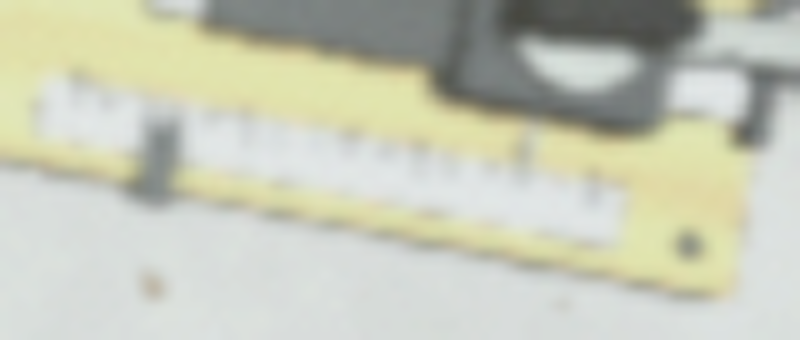

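In the first picture the pointer runs (537,118)→(526,175) and the clip runs (165,122)→(152,200). In the current one the pointer streak is at about (432,160) and the clip at about (390,280).

Run:
```python
from fit import *
def inv(p,w):
    c,s=np.cos(p[2]),np.sin(p[2]);d=w[:,:2]-p[:2]; return np.c_[c*d[:,0]+s*d[:,1],-s*d[:,0]+c*d[:,1]]*1000
Jt=[.5663,-.0837,-.1782]
print('clip0',inv(Jt,unproj('top',up([[165,122],[157,160],[152,200]],310,208,10),.020)).round(1))
print('ptr0',inv(Jt,unproj('top',up([[537,118],[530,150],[526,170]],310,208,10),.0185)).round(1))
print('ptr now',inv(Jt,unproj('top',up([[432,150],[430,180]],300,205,15),.0185)).round(1))
print('clip now',inv(Jt,unproj('top',up([[390,280],[402,240],[380,330]],300,205,15),.020)).round(1))
# profile of rows for subpixel
im=cv2.imread('pics/t10.png').astype(int).sum(2)
print(im[212:230,318:336])
im=cv2.imread('pics/raw_top0.png').astype(int).sum(2)
print(im[219:230,320:332]); print(im[218:227,356:370])
```

```text
clip0 [[-45.5 -11.4]
 [-56.7 -10.9]
 [-68.3 -11.4]]
ptr0 [[ -24.1 -116.4]
 [ -33.6 -115.8]
 [ -39.5 -115.5]]
ptr now [[-29.3 -15.7]
 [-35.1 -16.2]]
clip now [[-55.6 -11.5]
 [-47.6 -12.6]
 [-65.4 -11.2]]
[[353 343 323 263 206 178 161 160 155 150 145 139 128 121 119 115 115 116]
 [359 359 340 279 219 196 194 191 188 180 170 158 146 127 117 116 110 114]
 [351 350 326 264 214 200 200 196 195 197 190 182 166 135 120 118 119 115]
 [340 337 292 238 212 200 196 198 195 193 195 190 176 147 126 122 126 120]
 [362 350 308 282 245 212 197 195 194 195 195 194 183 154 124 122 128 127]
 [400 398 367 355 304 232 197 196 196 194 193 199 186 155 120 114 118 122]
 [413 412 382 376 320 243 205 195 197 192 198 204 191 160 123 116 113 121]
 [418 418 409 394 324 240 199 193 191 184 201 207 190 161 131 118 115 117]
 [421 421 421 399 324 236 190 177 171 176 196 207 197 171 139 121 116 116]
 [409 416 415 380 307 227 183 156 149 162 192 207 203 187 151 124 119 119]
 [391 401 390 334 258 209 176 142 144 158 189 204 209 202 169 146 131 125]
 [369 375 359 296 226 186 159 145 141 159 192 206 206 205 193 180 168 16
[... 847 characters left out ...]
2 369 382 383]
 [397 380 332 285 265 265 273 300 324 343 359 363]
 [410 406 385 362 334 315 324 355 373 375 368 354]
 [409 412 407 402 395 388 392 399 402 403 400 394]]
[[247 225 202 188 187 189 194 202 204 210 212 218 224 227]
 [348 322 285 267 256 248 237 226 216 197 189 194 198 203]
 [385 377 365 358 355 345 334 321 304 279 254 241 224 196]
 [387 386 387 385 383 370 361 372 372 368 355 346 320 280]
 [387 389 384 384 378 354 350 378 391 386 386 385 376 362]
 [398 399 389 384 376 349 344 375 385 386 386 387 385 386]
 [414 416 394 382 390 368 361 384 388 388 386 384 376 370]
 [423 423 410 405 410 389 381 396 402 395 394 393 369 352]
 [426 426 423 423 420 408 402 417 420 411 407 410 390 370]]
```

Estimates of the travel to the mark range from 102.3 to 104.5 mm. I'll advance 3 mm and look directly at the pointer and clip.

>>> step_arm(
  targets=[
    [[0,0,0],[0,0,-0.1],0.4],
    [[0,0,0],[0,0,-0.1],0.4],
    [[0,0,0],[0,0,-0.1],0.4],
    [[0,0,0],[0,0,0],0.4],
    [[0,0,0],[0,0,0],0.4],
    [[0,0,0],[0,0,0],0.4],
    [[0,0,0],[0,0,0],0.4],
    [[0,0,0],[0,0,0],0.4],
    [[0,0,0],[0,0,0],0.4],
    [[0,0,0],[0,0,0],0.4],
  ],
)

```text
clock: 21.25
tcp_pos: [0.5647, -0.0988, 0.0657]
orientation: [0.454, 0.542, 0.454, -0.542]
wrist_force: [1.4, -4.1, -6.8]
finger_gap: 0.0105
```

Run:
```python
from fit import *
p,M,s=tool(); d=p[:2]-np.array([.5463,-.1987]); print(p, np.hypot(*d), s['wrist_force'])
def enh(im,x0,y0,w,h,sc,g,name):
    im=im[y0:y0+h,x0:x0+w].astype(float)*g; im=np.clip(im,0,255).astype(np.uint8)
    cv2.imwrite(name,cv2.resize(im,(w*sc,h*sc),interpolation=cv2.INTER_CUBIC))
t=np.mean([snap('top','pics/t11.png') for _ in range(4)],0); s=np.mean([snap('side','pics/s11.png') for _ in range(4)],0)
np.save('t11.npy',t);np.save('s11.npy',s)
enh(t,315,205,26,26,25,3.2,'pics/e4.png'); enh(s,270,160,30,24,25,2.2,'pics/e5.png')
s0=cv2.imread('pics/raw_side0.png'); enh(s0,270,145,30,32,20,1.2,'pics/e6.png')
```

```text
[ 0.56466986 -0.09879746  0.0656883 ] 0.10157740628512602 [ 1.4103582  -4.05680996 -6.76800763]
```

View pics/e4.png

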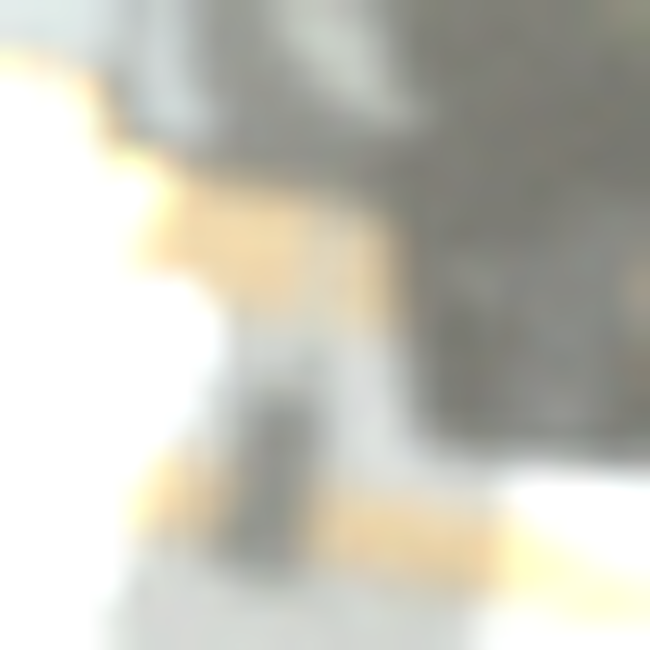

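View pics/e5.png

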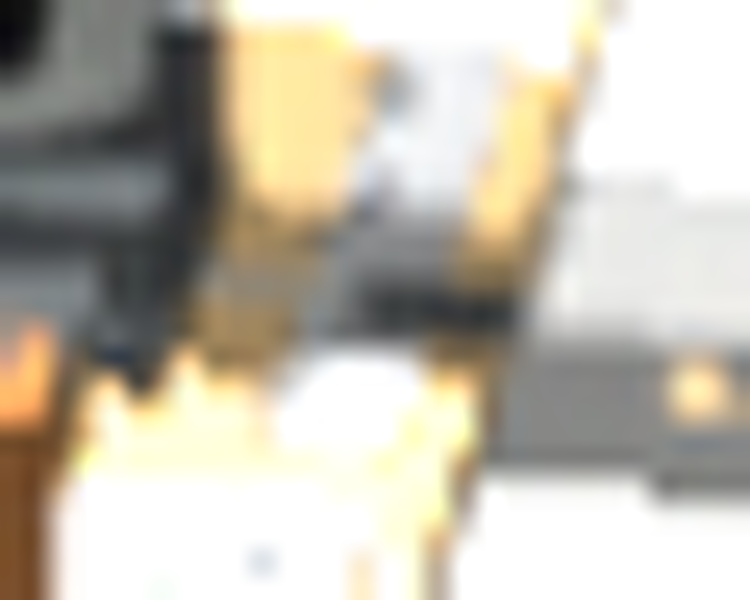

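View pics/e6.png

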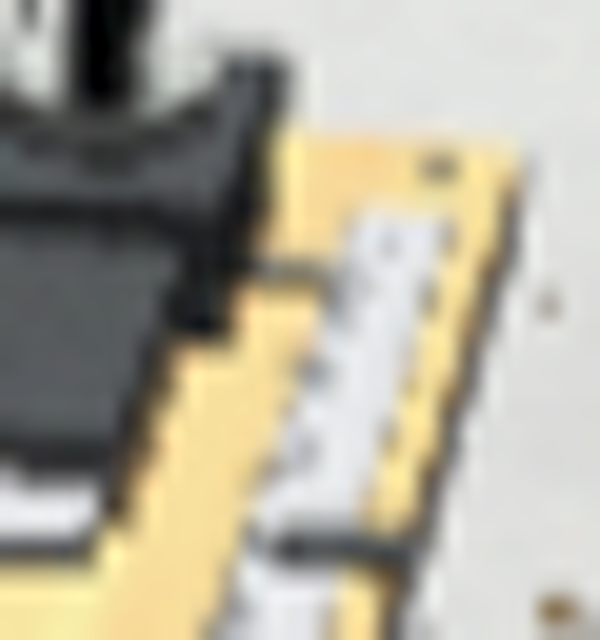

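```bash
cat > prof.py <<'E'
from fit import *
def inv(p,w):
    c,s=np.cos(p[2]),np.sin(p[2]);d=w[:,:2]-p[:2]; return np.c_[c*d[:,0]+s*d[:,1],-s*d[:,0]+c*d[:,1]]*1000
Jt=[.5663,-.0837,-.1782]
def prof(t,pr,pc,cr,cc):
    bl=t[:,:,0]/t[:,:,2]; print('B/R'); print(bl[pr[0]:pr[1],pc[0]:pc[1]].round(2))
    g=t.sum(2); print(g[cr[0]:cr[1],cc[0]:cc[1]].round(0))
E
python3 - <<'E'
from prof import *
np.set_printoptions(linewidth=160,suppress=True)
prof(np.load('t11.npy'),(212,220),(321,333),(219,229),(319,333))
E
```

```text
B/R
[[0.7  0.74 0.77 0.79 0.81 0.83 0.87 0.9  0.92 0.93 0.93 0.92]
 [0.7  0.72 0.73 0.74 0.73 0.75 0.81 0.86 0.86 0.87 0.93 0.94]
 [0.71 0.73 0.72 0.72 0.72 0.74 0.81 0.84 0.79 0.81 0.88 0.94]
 [0.78 0.75 0.74 0.73 0.72 0.75 0.82 0.82 0.77 0.79 0.87 0.94]
 [0.93 0.88 0.82 0.77 0.75 0.77 0.85 0.82 0.77 0.78 0.87 0.93]
 [1.01 0.99 0.94 0.88 0.85 0.85 0.89 0.85 0.8  0.81 0.87 0.93]
 [1.03 1.03 1.01 0.97 0.97 0.96 0.97 0.94 0.91 0.91 0.92 0.94]
 [1.03 1.03 1.02 1.   1.   1.   1.   1.   0.99 0.98 0.97 0.95]]
[[418. 404. 373. 303. 234. 199. 193. 189. 182. 197. 204. 186. 149. 122.]
 [419. 403. 340. 262. 215. 190. 176. 172. 177. 195. 206. 192. 155. 124.]
 [410. 381. 307. 236. 208. 178. 155. 148. 163. 191. 206. 200. 163. 130.]
 [386. 331. 256. 218. 200. 171. 145. 140. 158. 190. 208. 204. 180. 153.]
 [356. 294. 227. 204. 191. 161. 143. 142. 162. 190. 204. 208. 201. 186.]
 [324. 268. 215. 195. 178. 156. 140. 142. 163. 189. 199. 204. 204. 203.]
 [282. 237. 203. 187. 171. 149. 138. 142. 164. 187. 196. 197. 200. 202.]
 [279. 220. 196. 186. 164. 143. 140. 147. 168. 188. 190. 192. 192. 195.]
 [269. 217. 201. 194. 175. 159. 153. 156. 174. 186. 190. 192. 189. 188.]
 [237. 205. 202. 199. 196. 184. 176. 176. 186. 192. 194. 190. 190. 187.]]
```

Run:
```python
from prof import *
print(inv(Jt,unproj('top',[[327.7,214],[327.5,215],[327.3,216],[327.2,217]],.0185)).round(2))
print(inv(Jt,unproj('top',[[325.8,221.5],[325.6,223],[325.35,224],[325.23,225]],.020)).round(2))
```

```text
[[-28.17 -13.62]
 [-31.12 -13.52]
 [-34.08 -13.43]
 [-36.97 -13.61]]
[[-50.64 -11.5 ]
 [-54.99 -11.64]
 [-57.95 -11.4 ]
 [-60.83 -11.53]]
```

The gap measures 2.0 mm, and the kinematics agree (-13.4 against -11.5). I'll advance by that amount.

>>> step_arm(
  targets=[
    [[0,0,0],[0,0,-0.1],0.4],
    [[0,0,0],[0,0,-0.1],0.4],
    [[0,0,0],[0,0,0],0.4],
    [[0,0,0],[0,0,0],0.4],
    [[0,0,0],[0,0,0],0.4],
    [[0,0,0],[0,0,0],0.4],
    [[0,0,0],[0,0,0],0.4],
    [[0,0,0],[0,0,0],0.4],
    [[0,0,0],[0,0,0],0.4],
    [[0,0,0],[0,0,0],0.4],
  ],
)

```text
clock: 22.65
tcp_pos: [0.5651, -0.0967, 0.0657]
orientation: [0.454, 0.542, 0.454, -0.542]
wrist_force: [1.0, -5.1, -6.4]
finger_gap: 0.0107
```

Run:
```python
from prof import *
np.set_printoptions(linewidth=160,suppress=True)
p,M,s=tool(); d=p[:2]-np.array([.5463,-.1987]); print(p, np.hypot(*d), s['wrist_force'],s['ft_torque'])
t=np.mean([snap('top','pics/t12.png') for _ in range(4)],0);np.save('t12.npy',t)
prof(t,(212,220),(321,333),(220,227),(321,330))
```

```text
[ 0.56505727 -0.09669745  0.06569596] 0.10371284955882927 [ 1.03346347 -5.05165936 -6.38166475] [-1.00223623 -0.40518007  0.04044532]
B/R
[[0.73 0.76 0.77 0.78 0.81 0.84 0.89 0.89 0.92 0.91 0.92 0.94]
 [0.72 0.73 0.72 0.73 0.73 0.78 0.85 0.83 0.84 0.91 0.92 0.92]
 [0.72 0.72 0.72 0.71 0.72 0.78 0.82 0.81 0.8  0.86 0.92 0.94]
 [0.76 0.74 0.73 0.73 0.73 0.8  0.84 0.79 0.79 0.86 0.92 0.94]
 [0.88 0.81 0.79 0.76 0.77 0.83 0.84 0.78 0.79 0.85 0.92 0.96]
 [0.99 0.95 0.91 0.88 0.86 0.87 0.86 0.81 0.81 0.85 0.9  0.95]
 [1.01 1.01 1.   0.98 0.97 0.97 0.94 0.91 0.91 0.92 0.93 0.94]
 [1.02 1.02 1.01 1.   1.   1.   0.98 0.99 0.99 0.98 0.94 0.95]]
[[261. 222. 208. 191. 177. 172. 175. 194. 198.]
 [242. 214. 206. 179. 154. 150. 162. 191. 199.]
 [236. 211. 200. 170. 144. 140. 158. 191. 202.]
 [224. 202. 190. 164. 141. 142. 163. 189. 204.]
 [211. 193. 178. 154. 138. 142. 163. 190. 202.]
 [198. 188. 172. 147. 140. 141. 164. 185. 194.]
 [192. 184. 162. 145. 140. 145. 170. 184. 190.]]
```

The pointer lines up with the clip (about -11.6 against -11.5 mm). Now I'll swing the lever counter-clockwise about the pivot while holding the position.

>>> step_arm(
  targets=[
    [[-3,0,0],[0,0,0],0.4],
    [[-5,0,0],[0,0,0],0.4],
    [[-6,0,0],[0,0,0],0.4],
    [[-6,0,0],[0,0,0],0.4],
    [[-6,0,0],[0,0,0],0.4],
    [[-6,0,0],[0,0,0],0.4],
    [[-6,0,0],[0,0,0],0.4],
    [[-5,0,0],[0,0,0],0.4],
    [[-3,0,0],[0,0,0],0.4],
    [[0,0,0],[0,0,0],0.4],
  ],
)

```text
clock: 23.85
tcp_pos: [0.5651, -0.0967, 0.0657]
orientation: [0.63, 0.321, 0.63, -0.321]
wrist_force: [2.0, -5.2, -6.7]
finger_gap: 0.0106
```

Run:
```python
from prof import *
go([.56505,-.0967,.0657],-31.6); print(tool()[2]['ft_torque'])
```

```text
t 23.85 tcp [ 0.5651 -0.0967  0.0657] zyaw -54.04 shift cm [ 0. -0.  0.] turn x -22.44 gap 0.0106 F [ 2.  -5.2 -6.7]
 tilt fix (tool, deg) [-0.    0.01 -0.02]
[-0.94285269 -0.34063401  0.05124981]
```

>>> step_arm(
  targets=[
    [[-4,0,0],[0,0,0],0.4],
    [[-5,0,0],[0,0,0],0.4],
    [[-4,0,0],[0,0,0],0.4],
    [[-3,0,0],[0,0,0],0.4],
    [[-3,0,0],[0,0,0],0.4],
    [[-2,0,0],[0,0,0],0.4],
    [[-1.5,0,0],[0,0,0],0.4],
    [[-1,0,0],[0,0,0],0.4],
    [[0,0,0],[0,0,0],0.4],
    [[0,0,0],[0,0,0],0.4],
  ],
)

```text
clock: 24.85
tcp_pos: [0.5651, -0.0967, 0.0657]
orientation: [0.682, 0.187, 0.682, -0.187]
wrist_force: [2.9, -3.9, -6.6]
finger_gap: 0.0102
```

Run:
```python
from prof import *
go([.56505,-.0967,.0657],-31.6); print(tool()[2]['ft_torque'])
def enh(im,x0,y0,w,h,sc,g,name):
    im=im[y0:y0+h,x0:x0+w].astype(float)*g; im=np.clip(im,0,255).astype(np.uint8)
    cv2.imwrite(name,cv2.resize(im,(w*sc,h*sc),interpolation=cv2.INTER_CUBIC))
t=np.mean([snap('top','pics/t13.png') for _ in range(4)],0);np.save('t13.npy',t)
enh(t,310,200,35,30,20,2.5,'pics/e7.png'); enh(t,255,160,130,90,6,1.2,'pics/e8.png')
s=snap('side','pics/s13.png'); crop(s,230,120,80,85,9,'pics/s13c.png')
```

```text
t 24.85 tcp [ 0.5651 -0.0967  0.0657] zyaw -30.72 shift cm [ 0. -0. -0.] turn x 0.88 gap 0.0102 F [ 2.9 -3.9 -6.6]
 tilt fix (tool, deg) [ 0.    0.02 -0.02]
[-0.97223134 -0.47612532 -1.02948839]
```

View pics/e7.png

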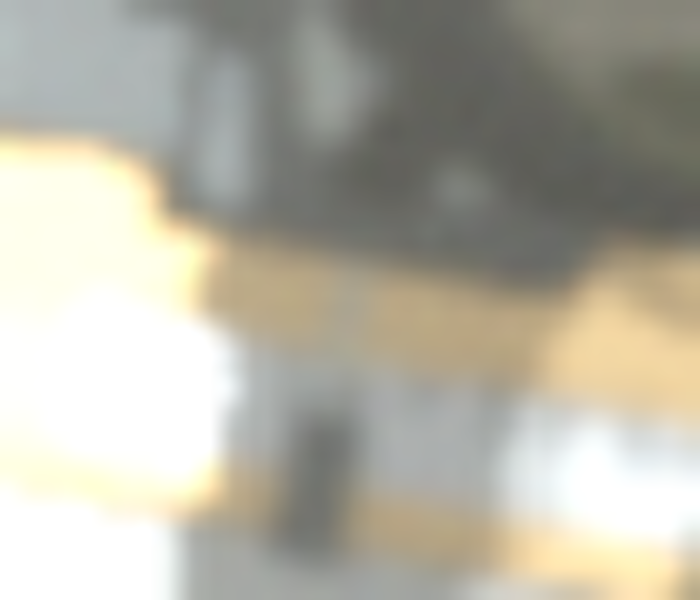

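View pics/e8.png

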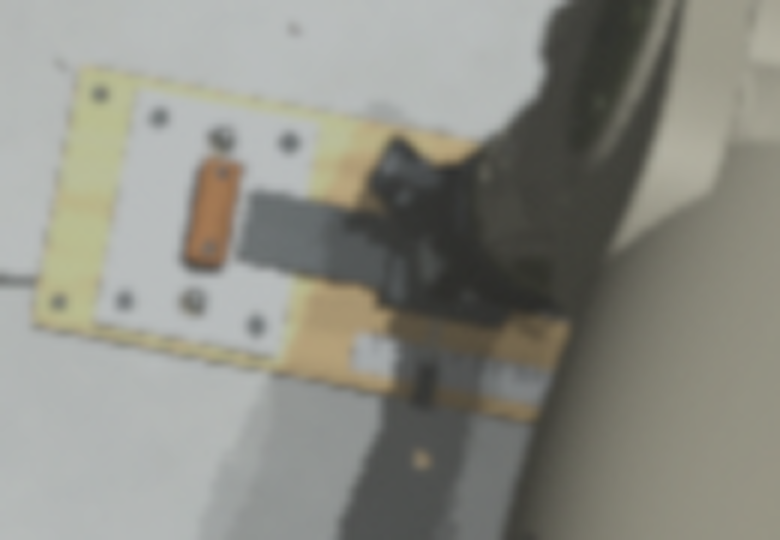

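View pics/s13c.png

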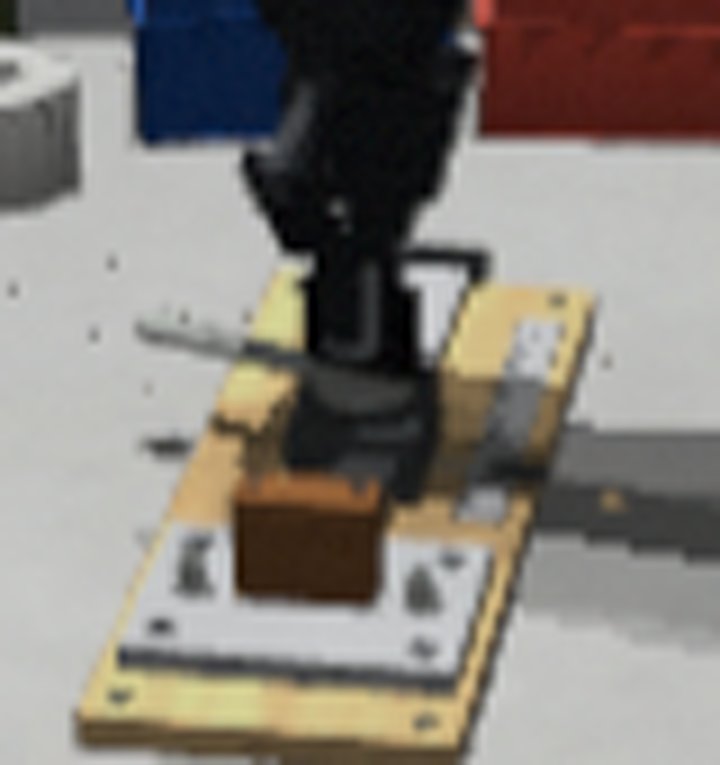

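The stop is reached: the moment about z is -1.03 N m, against only 0.06 of friction. The template shows seated over both pins. I'll check the pointer against the clip again.

Run:
```python
from prof import *
np.set_printoptions(linewidth=160,suppress=True)
prof(np.load('t13.npy'),(212,219),(321,336),(220,227),(321,332))
```

```text
B/R
[[0.73 0.76 0.77 0.79 0.82 0.86 0.9  0.89 0.91 0.91 0.94 0.94 0.94 0.97 0.97]
 [0.72 0.73 0.73 0.73 0.74 0.78 0.84 0.83 0.81 0.8  0.82 0.84 0.86 0.89 0.92]
 [0.72 0.72 0.72 0.72 0.73 0.78 0.83 0.79 0.74 0.72 0.73 0.74 0.75 0.78 0.79]
 [0.76 0.74 0.73 0.72 0.74 0.8  0.84 0.79 0.72 0.71 0.71 0.71 0.71 0.72 0.71]
 [0.89 0.82 0.79 0.77 0.78 0.82 0.84 0.78 0.73 0.72 0.71 0.71 0.71 0.71 0.71]
 [1.   0.95 0.92 0.87 0.86 0.88 0.86 0.81 0.77 0.76 0.73 0.72 0.71 0.72 0.7 ]
 [1.02 1.   1.   0.98 0.97 0.96 0.94 0.92 0.89 0.84 0.81 0.79 0.78 0.77 0.74]]
[[261. 220. 208. 187. 174. 171. 174. 195. 205. 202. 202.]
 [242. 214. 206. 178. 153. 147. 160. 190. 208. 208. 208.]
 [236. 210. 199. 169. 143. 138. 156. 189. 207. 210. 208.]
 [222. 203. 188. 160. 141. 140. 159. 190. 205. 209. 207.]
 [212. 194. 179. 154. 138. 141. 162. 190. 202. 203. 205.]
 [198. 187. 169. 146. 138. 141. 164. 184. 193. 196. 198.]
 [192. 184. 164. 142. 140. 145. 168. 184. 190. 191. 192.]]
```

Run:
```python
from prof import *
t=np.load('t13.npy'); b=t[:,:,0]/t[:,:,2]; P=[];C=[]
for r in (214,215): 
    w=np.clip(b[r,324:331]-.72,0,1); P.append([(w*np.arange(324,331)).sum()/w.sum(),r])
g=t.sum(2)
for r in (221,222,223,224):
    w=np.clip(195-g[r,322:329],0,999); C.append([(w*np.arange(322,329)).sum()/w.sum(),r])
print(P,C)
print(inv(Jt,unproj('top',P,.0185)).round(2)); print(inv(Jt,unproj('top',C,.020)).round(2))
```

```text
[[np.float64(327.11611447669395), 214], [np.float64(326.8393139603912), 215]] [[np.float64(325.79426644182126), 221], [np.float64(325.70873786407765), 222], [np.float64(325.4785435630689), 223], [np.float64(325.2864019253911), 224]]
[[-28.48 -11.97]
 [-31.48 -11.65]]
[[-49.23 -11.25]
 [-52.1  -11.48]
 [-55.05 -11.3 ]
 [-57.98 -11.22]]
```

The pointer is about 0.5 mm short, so I'll give it a tiny nudge along the rail.

>>> step_arm(
  targets=[
    [[0,0,0],[0,0.02,-0.01],0.4],
    [[0,0,0],[0,0.02,-0.01],0.4],
    [[0,0,0],[0,0,0],0.4],
    [[0,0,0],[0,0,0],0.4],
    [[0,0,0],[0,0,0],0.4],
    [[0,0,0],[0,0,0],0.4],
    [[0,0,0],[0,0,0],0.4],
    [[0,0,0],[0,0,0],0.4],
    [[0,0,0],[0,0,0],0.4],
    [[0,0,0],[0,0,0],0.4],
  ],
)

```text
clock: 26.1
tcp_pos: [0.5651, -0.0964, 0.0657]
orientation: [0.682, 0.187, 0.682, -0.187]
wrist_force: [2.8, -5.4, -7.2]
finger_gap: 0.0105
```

Run:
```python
from prof import *
p,M,s=tool(); d=p[:2]-np.array([.5463,-.1987]); print(p, np.hypot(*d), s['wrist_force'],s['ft_torque'],s['finger_gap'])
t=np.mean([snap('top','pics/t14.png') for _ in range(4)],0)
b=t[:,:,0]/t[:,:,2]; P=[];C=[]
for r in (214,215): 
    w=np.clip(b[r,324:331]-.72,0,1); P.append([(w*np.arange(324,331)).sum()/w.sum(),r])
g=t.sum(2)
for r in (221,222,223,224):
    w=np.clip(195-g[r,322:329],0,999); C.append([(w*np.arange(322,329)).sum()/w.sum(),r])
print(inv(Jt,unproj('top',P,.0185)).round(2)); print(inv(Jt,unproj('top',C,.020)).round(2))
print(hand_in())
```

```text
[ 0.56511808 -0.09637685  0.06572591] 0.1040391595413453 [ 2.82238083 -5.40139811 -7.15406823] [-1.02574079 -0.48233737 -1.03784832] 0.010483039191104784
[[-28.54 -11.68]
 [-31.57 -11.18]]
[[-49.23 -11.25]
 [-52.1  -11.51]
 [-55.07 -11.2 ]
 [-57.98 -11.23]]
the job is handed in; nothing more can be done
None
```

I lowered the aluminium template over both pins until it was flush. I then gripped the black wing, slid the clamp arm about 104 mm to the mark and swung the lever counter-clockwise to its stop. I handed in at about 26 s (limit 61 s), still holding the wing at the mark.

**Last checks:**
- **Template:** it is seated over both pins in both camera views, and contact with the base showed as about 8 N. On the way down the pins pushed on it sideways with about 5 N, so I shifted it by about 2 mm in steps.
- **Mark:** the top camera puts the pointer at y = -11.4 ± 0.3 mm and the clip at -11.3 mm. Rougher first estimates of the travel ranged from 102.3 to 105.5 mm, so I relied on the close pointer-to-clip comparison. After closing the lever, I nudged the arm 0.4 mm along the rail to remove a 0.5 mm shortfall.
- **Lever:** the tool turned through about 69°, and a steady moment of about -1.0 N m shows the lever pressed against its stop.
- **Grip:** the finger gap was 10.5 mm and the wrist force about 9 N.

No check failed, and I did not touch the other things on the table. The recognition networks could not find the mark clip reliably, so I located everything from image points I picked out myself.

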